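# Gauge the sample and sort the comb handles

## Robot

A 7-joint arm with a two-finger parallel gripper is mounted at the origin on the work surface. World frame = base frame: x ahead of the robot, y to its left, z up, the work surface at z = 0. Lengths are in mm, angles in rad, forces in N, time in s.
With the tool pointing down it reaches from about 400 to 875 mm from the base axis. Payload 4.4 kg.
Tool frame: the origin (TCP) lies at the very end of the fingers, on their centre line; the grasp point (between the pads) lies 19 mm behind it; z points along the fingers, y is the line along which they close (so a half turn about z gives the same grasp; the last joint's range is limited). The gripper opens to 85 mm and grips with 20 to 120 N. Pads are 22 mm wide; open, the fingers measure 114 mm over their backs; the gripper's body (76 mm by 85 mm) begins 54 mm behind the grasp point. The pads swing forward as they close: fully open they stand 13 mm farther back than shut.
Start: joints at [1.166, 0.628, 0.038, 1.517, -0.027, 0.996, -0.02], TCP at [216.059, -613.055, 231.313] pointing down, gripper open.
Joint ranges: [-3.06, 3.06], [-0.37, 2.12], [-1.25, 1.32], [0.18, 2.47], [-1.1, 4.24], [0.23, 1.98], [-2.94, 2.94]. Speed limits (rad/s): [2.57, 2.57, 3.14, 3.14, 3.14, 3.14, 3.14].

## Interface

Orientations are given as [roll, pitch, yaw] about the fixed x, y, z axes, in that order (R = Rz(yaw) Ry(pitch) Rx(roll)).
In Python, from cell import status, get_image, ctrl, models gives the robot as it stands.
- The arm moves only by the shell command python3 -m handwheel 'ROWS' [OPENING]. ROWS is JSON, a list of rows, each an object with "delta_pos": the shift along the world's x, y, z in cm, a list of three; "yaw": the turn about the world's z in rad. A call has 1 to 10 rows; each row shifts and turns the commanded pose from where the row before left it; what a row does not reach is not made up. A row lasts 1/12 s, in which the tool goes at most 41.7 mm and 7.16 degrees, less where a joint would pass 70% of its speed; a pose out of reach is approached as far as the arm can. A call is refused whole if a number of a shift passes 4.17 or a number of a turn 0.125, either way. A call with a gripper value outside its range is refused whole. OPENING is the opening, from -1 (shut) to 1 (fully open), set as the call begins (- or left out, the last holds). The fingers move at their own pace and stop on an object; the grip force is fixed at half the most. Time passes only in rows, so rows that do not move let the fingers close. It gives the time, the measured TCP pose, the force, the opening and the grip force at its end, in the units of the state.
- status.read_state(): the state, without advancing time (a new reading comes with each control period).
- get_image(name): name is "scene" or "top" or "wrist"; returns a dict with "color" (480x640x3 uint8, red, green, blue), "z_map" (480x640 float32, mm along the optical axis (not along the pixel's ray), 0 where there is no reading), "fx", "fy", "cx", "cy" (pixels), "position" and "rotation" of the camera in the world; the wrist camera has in their place "hand_eye" (4x4, takes a point from camera to tool coordinates, whose origin is the TCP and whose axes are the flange's). Camera axes: x right, y up, looking along -z (the intrinsics and any distortion apply to the point x, -y, -z); pixel columns grow to the right and rows downward; lengths in mm; the calibration is good to about 2 mm. A picture is of the moment at which its call begins: read the wrist's pose just before it.
- ctrl.finish_job(): hands the job in; it is judged then, once.
Trained networks look in a picture, given as the dict that the camera call returned (one of the last four; its "shot" number tells which), for a name from the list of things; names that differ only in an ending like _2 or _b are one class to them, and where a whole thing is asked for, a point or a joint stands for the part that bears it (a point fixed in the world has none). Each returns a list of dicts, best first, with "score" (0 to 1); they miss things now and then, are a little off and sometimes report something else, mostly with a low value. They report only what shows in the picture. A call takes as long as a camera call. They do not tell look-alikes from the thing itself.
- models.boxes_of(picture, name): "rect" ([left, top, right, bottom] in pixels, round what is visible of it).
The state is a dict: "clock": time; "qpos": joint angles; "qd": joint speeds; "tau": joint torques, N m; "eef_pos": TCP position; "tool_rot": TCP orientation; "force": force on the tool from outside, world axes, zero at the start; "torque": the same for the moment, N m; "width": finger opening in mm; "gripper_force": force on a finger pad.
Only numpy, scipy, OpenCV 4.12 (cv2) and the standard library are available. Lean on these libraries where they do the work, as an engineer would, in place of code of your own. Each camera call takes 0.05 s, during which the arm holds its last target. There are 200 camera calls.

## Task

Check the yellow sample comb handle on the height gauge before it is put away: lay it flat on the gauge plate under the raised foot, let go of it, and push the black pad down until the foot rests on the handle, then let the foot spring back up. Sort all the handles by colour, whichever are there: red in the steel plate, green in the terracotta dish and the yellow sample in the open glass bangle box. Leave the alarm bell, the wooden comb, the small pot and the tumbler where they are.

Things in the scene. Friction and masses are not known exactly. Their poses are not given: they have to be found in the camera images.
- yellow: the yellow sample: lacquered wooden comb handle, a square bar 100 mm long (its x axis) by 20 by 20 mm, edges rounded 3 mm, with a brass band 36 mm from the middle towards +x (flush, both ends may be gripped alike), 35 g; origin at the middle of its underside as built, so the bar's middle is 10 mm along its own +z; it may lie on any of its four long sides. Always present.
- red1: red lacquered wooden comb handle, a square bar 100 mm long (its x axis) by 20 by 20 mm, edges rounded 3 mm, with a brass band 36 mm from the middle towards +x (flush, both ends may be gripped alike), 35 g; origin at the middle of its underside as built, so the bar's middle is 10 mm along its own +z; it may lie on any of its four long sides. May be absent (None).
- red2: red lacquered wooden comb handle, a square bar 100 mm long (its x axis) by 20 by 20 mm, edges rounded 3 mm, with a brass band 36 mm from the middle towards +x (flush, both ends may be gripped alike), 35 g; origin at the middle of its underside as built, so the bar's middle is 10 mm along its own +z; it may lie on any of its four long sides. May be absent (None).
- red3: red lacquered wooden comb handle, a square bar 100 mm long (its x axis) by 20 by 20 mm, edges rounded 3 mm, with a brass band 36 mm from the middle towards +x (flush, both ends may be gripped alike), 35 g; origin at the middle of its underside as built, so the bar's middle is 10 mm along its own +z; it may lie on any of its four long sides. May be absent (None).
- green1: green lacquered wooden comb handle, a square bar 100 mm long (its x axis) by 20 by 20 mm, edges rounded 3 mm, with a brass band 36 mm from the middle towards +x (flush, both ends may be gripped alike), 35 g; origin at the middle of its underside as built, so the bar's middle is 10 mm along its own +z; it may lie on any of its four long sides. May be absent (None).
- green2: green lacquered wooden comb handle, a square bar 100 mm long (its x axis) by 20 by 20 mm, edges rounded 3 mm, with a brass band 36 mm from the middle towards +x (flush, both ends may be gripped alike), 35 g; origin at the middle of its underside as built, so the bar's middle is 10 mm along its own +z; it may lie on any of its four long sides. May be absent (None).
- green3: green lacquered wooden comb handle, a square bar 100 mm long (its x axis) by 20 by 20 mm, edges rounded 3 mm, with a brass band 36 mm from the middle towards +x (flush, both ends may be gripped alike), 35 g; origin at the middle of its underside as built, so the bar's middle is 10 mm along its own +z; it may lie on any of its four long sides. May be absent (None).
- thali: round stainless-steel plate (thali) for the red handles, fixed to the board; 160 mm across the flat bottom, 184 mm at the rim, 24 mm high, wall 3 mm, inner floor 4 mm up; origin at the centre of its underside
- dish: round shallow terracotta dish for the green handles, fixed; 160 mm across outside at the bottom, 188 mm at the rim, 34 mm high, wall 6 mm, inner floor 6 mm up; origin at the centre of its underside
- bangle_box: brass-edged glass bangle box for the yellow sample, fixed; 100 (x) by 150 (y) by 38 mm high outside, walls 4 mm, inner floor 5 mm up with blue lining; its flip-top lid stands open, hinged on the +x rim and leaning 43 degrees back beyond vertical, away from the box (reaches 107 mm up); origin at the centre of its underside
- gauge: fixed height gauge, origin at the table under the foot axis. Steel base plate x -62 to +95 mm, 70 mm wide, top 10 mm up; column at x +67 to +89 mm, 95 mm high. A sprung slide on it carries an arm (12 mm wide, x -8 to +58) with the foot under its free end. Nothing stands above the plate at x below -8: handles slide in lengthwise along +x under the raised foot
- gauge_anvil (a point): point on the top of the gauge's base plate straight under the foot; axes as gauge
- gauge_foot (a point): centre of the underside of the gauge's brass foot (16 mm across), 40 mm above the plate when up; moves with the slide. With the foot up, the arm's top is 57 mm above the plate
- gauge_pad (a point): centre of the top of the round black press pad (38 mm across) that pushes the slide down, 70 mm along the gauge's +x from the foot axis and 131 mm above the table when up
- gauge_slide (a joint): travel of the gauge's slide, m: 0 = up at its stop, grows downwards to at most 0.038; the gap between foot and plate is 0.040 minus this, so it reads 0.020 on a 20 mm part. A spring (about 2 N at the top, 90 N/m more on the way) lifts it back when let go; about 4 N brings it onto a handle
- alarm: bystander: white plastic alarm bell with two steel gongs, 50 by 90 mm foot, 104 mm high; origin under its centre
- comb: bystander: flat wooden comb, 150 by 40 mm, 8 mm thick; origin under its spine
- pot: bystander: small terracotta pot, 90 mm across, 75 mm high; origin under its centre
- tumbler: bystander: steel tumbler, 70 mm across, 100 mm high; origin under its centre
Things that resemble listed ones, but are neither listed nor needed, are in the scene too. What is shaped like the red1 but pink is not meant. Leave any blue look-alike of the green2 alone.

How it is judged (in metres and radians):
On the way, in this order (a step that is already met when the one before it is completed fails the run):
1. the yellow sample lies flat on the gauge plate under the raised foot, released (x of yellow in the frame of gauge_anvil between -0.055 and 0.045 m and y of yellow in the frame of gauge_anvil between -0.016 and 0.016 m and z of yellow in the frame of gauge_anvil between -0.003 and 0.023 m and angle between the x axis of yellow and the z axis of gauge, either way round above 1.5 rad and value of joint gauge_slide below 0.006 m and contact force between yellow and the fingers below 0.05 N and linear speed of yellow below 0.02 m/s), for 0.2 s.
2. the gauge's foot is down on the sample (x of yellow in the frame of gauge_anvil between -0.055 and 0.045 m and y of yellow in the frame of gauge_anvil between -0.016 and 0.016 m and z of yellow in the frame of gauge_anvil between -0.003 and 0.023 m and angle between the x axis of yellow and the z axis of gauge, either way round above 1.5 rad and value of joint gauge_slide between 0.0185 and 0.0225 m and contact force between yellow and gauge above 1 N and contact force between yellow and the fingers below 0.05 N), for 0.3 s.
At the end, for the whole second after the job is handed in: every red handle lies in the steel plate and every green one in the terracotta dish (middle within 65 mm of its centre, at most 65 mm up), the yellow one in the glass box, all at rest; the gauge slide is back within 5 mm of its top (horizontal distance between each of red1, red2, red3 and thali below 0.065 m and z of red1 in the frame of thali between -0.002 and 0.065 m and linear speed of each of red1, green1, red2, green2, red3, green3, yellow below 0.02 m/s and horizontal distance between each of green1, green2, green3 and dish below 0.065 m and z of green1 in the frame of dish between -0.002 and 0.065 m and z of red2 in the frame of thali between -0.002 and 0.065 m and z of green2 in the frame of dish between -0.002 and 0.065 m and z of red3 in the frame of thali between -0.002 and 0.065 m and z of green3 in the frame of dish between -0.002 and 0.065 m and x of yellow in the frame of bangle_box between -0.038 and 0.038 m and y of yellow in the frame of bangle_box between -0.055 and 0.055 m and z of yellow in the frame of bangle_box between 0 and 0.04 m and value of joint gauge_slide below 0.005 m); the robot touches nothing.
It fails at once if the alarm bell is shifted by more than 30 mm (distance of alarm from where it was at the start of the episode above 0.03 m).
It fails at once if the wooden comb is shifted by more than 30 mm (distance of comb from where it was at the start of the episode above 0.03 m).
It fails at once if the small pot is shifted by more than 30 mm (distance of pot from where it was at the start of the episode above 0.03 m).
It fails at once if the tumbler is shifted by more than 30 mm (distance of tumbler from where it was at the start of the episode above 0.03 m).
Of red1, red2, red3, green1, green2, green3 only 4 to 6 are there at a start; the rules pass over those that are not, and their reading is None.
At some moment in a run one of yellow, red1, red2, red3, green1, green2, green3 may be knocked a few centimetres aside while the robot is not near it.
Once in a run the grip may slacken for a moment while it holds something.
It also fails if it takes over 208 s, if anything falls off the work surface, if the arm or the gripper's body presses on something with over 40 N, if the wrist force passes 120 N, or if a joint passes its speed limit or range.

## Working session

There is one attempt and no reset: what is moved stays moved. The work goes in short steps, Python scripts to look and compute and a shell command to move; the robot and the scene stay as the last step left them, time stands still between calls to the robot, and variables do not carry over. Pictures are saved under pics/ and viewed, at most 14 in all, crops included, and the job is handed in when it is done.

```bash
ls; mkdir -p pics
python3 - <<'E'
from cell import status,get_image
import cv2
print(status.read_state())
for n in("scene","top"):
    p=get_image(n); cv2.imwrite(f"pics/{n}0.png",p["color"][:,:,::-1]); print({k:v for k,v in p.items() if k not in("color","z_map")})
E
```

```text
pics
{'clock': 0.0, 'qpos': array([ 1.16624012,  0.62931074,  0.03845346,  1.51837966, -0.02700355,
        0.99631077, -0.01996768]), 'qd': array([ 7.21682065e-04,  2.76815940e-04,  2.49219853e-04,  6.47691774e-04,
       -1.29543590e-05,  3.90233842e-04, -1.34047888e-03]), 'tau': array([-1.01507270e-03, -5.63398147e+01,  1.22641660e+00, -1.93448085e+01,
        1.12274659e-02,  1.05010509e-02, -8.46321413e-08]), 'eef_pos': array([ 215.81585793, -612.45558671,  230.4085142 ]), 'tool_rot': array([-3.13970263e+00,  2.72023990e-05,  3.38777042e-01]), 'force': array([0.84175661, 0.47277792, 0.05548948]), 'torque': array([ 0.02717731, -0.01947919, -0.0207179 ]), 'gripper_force': 0.0, 'width': 84.97052879157701}
{'fx': 452.706750831923, 'fy': 452.706750831923, 'cx': 314.4243320186718, 'cy': 244.16583746836181, 'position': array([1268.43140002,  699.98333504,  814.49506496]), 'rotation': array([ 0.95524755, -0.00691346,  2.34375592]), 'shot': 1}
{'fx': 501.9366177728066, 'fy': 501.9366177728066, 'cx': 322.46202996401325, 'cy': 249.57627085033968, 'position': array([3.88701119e+02, 9.97697333e-01, 1.54393394e+03]), 'rotation': array([ 0.10088479,  0.00240525, -1.55726419]), 'shot': 2}
```

View pics/top0.png

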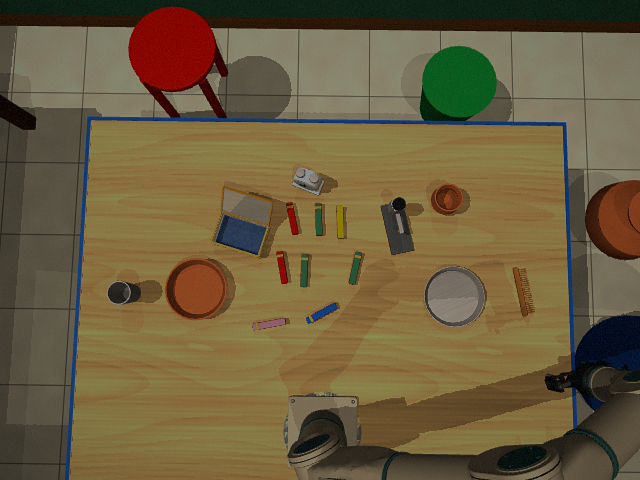

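View pics/scene0.png

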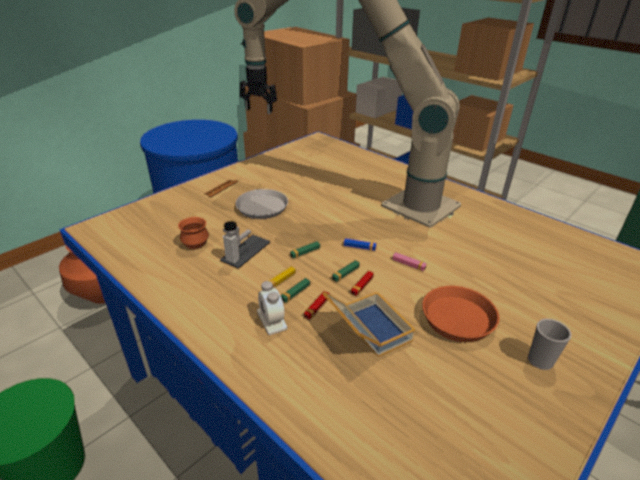

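Top view: red at (292,218), (282,267); green at (319,219), (304,270), (355,268); yellow at (341,222). The pink bar (270,324) and blue bar (322,313) are look-alikes to leave alone. Gauge (398,225), thali (455,296), dish (197,289), bangle box (243,222).

```bash
cat > h.py <<'E'
from cell import status,get_image,models
import cv2,numpy as np
from scipy.spatial.transform import Rotation as Ro
def cloud(name):
    s=status.read_state(); p=get_image(name); z=p["z_map"]; v,u=np.mgrid[:480,:640]
    P=np.stack([(u-p["cx"])/p["fx"]*z,-(v-p["cy"])/p["fy"]*z,-z],-1)
    if name=="wrist":
        H=np.array(p["hand_eye"]); P=P@H[:3,:3].T+H[:3,3]
        R=Ro.from_euler("xyz",s["tool_rot"]).as_matrix(); t=s["eef_pos"]
    else: R=Ro.from_euler("xyz",p["rotation"]).as_matrix(); t=p["position"]
    W=P@R.T+t; W[z<=0]=np.nan
    return p,W
HUE={"red":[(0,6),(174,180)],"green":[(45,85)],"yellow":[(23,33)]}
def bars(p,W,cols=("red","green","yellow"),zmin=8,zmax=90,amin=60):
    h=cv2.cvtColor(p["color"],cv2.COLOR_RGB2HSV); out=[]
    for c in cols:
        m=np.zeros((480,640),np.uint8)
        for a,b in HUE[c]: m|=((h[...,0]>=a)&(h[...,0]<=b)).astype(np.uint8)
        m&=((h[...,1]>150)&(h[...,2]>50)&(W[...,2]>zmin)&(W[...,2]<zmax)&(W[...,0]>250)).astype(np.uint8)
        n,l,st,ce=cv2.connectedComponentsWithStats(m)
        for i in range(1,n):
            if st[i,4]<amin: continue
            q=W[l==i]; zt=np.percentile(q[:,2],80); q=q[q[:,2]>zt-6]
            (cx,cy),(w,hh),an=cv2.minAreaRect(q[:,:2].astype(np.float32))
            if w<hh: an+=90
            out.append((c,round(cx,1),round(cy,1),round(zt,1),round(max(w,hh)),round(min(w,hh)),round(((np.deg2rad(an)+np.pi/2)%np.pi)-np.pi/2,3),ce[i].round().tolist(),int(st[i,4])))
    return out
E
python3 - <<'E'
from h import *
for n in("top","scene"):
    p,W=cloud(n); print(n); [print(b) for b in bars(p,W,amin=30)]
    for k in("thali","dish","bangle_box","gauge","gauge_pad","alarm","pot","tumbler"):
        for b in models.boxes_of(p,k)[:1]:
            l,t,r,bo=[int(x) for x in b["rect"]]; q=W[t:bo,l:r].reshape(-1,3); q=q[q[:,2]>6]
            print(k,b["score"],[l,t,r,bo],np.nanpercentile(q,[2,50,98],axis=0).round().tolist())
    if n=="top":
        np.save("top.npy",W)
E
```

```text
top
('red', 631.3, 100.5, np.float64(23.7), 80, 19, np.float64(0.224), [292.0, 221.0], 161)
('red', 480.2, 128.7, np.float64(23.6), 80, 18, np.float64(0.185), [282.0, 270.0], 167)
('yellow', 630.0, -45.1, np.float64(23.7), 97, 17, np.float64(0.05), [340.0, 221.0], 184)
thali 0.75 [422, 266, 483, 326] [[323.0, -475.0, 6.0], [408.0, -398.0, 10.0], [492.0, -305.0, 29.0]]
dish 0.8 [164, 260, 226, 322] [[334.0, 303.0, 6.0], [418.0, 394.0, 11.0], [502.0, 474.0, 38.0]]
bangle_box 0.62 [208, 185, 272, 257] [[530.0, 167.0, 6.0], [638.0, 249.0, 45.0], [710.0, 340.0, 109.0]]
gauge 0.92 [379, 198, 414, 253] [[543.0, -265.0, 6.0], [619.0, -216.0, 13.0], [683.0, -176.0, 134.0]]
gauge_pad 0.68 [395, 194, 406, 232] [[599.0, -247.0, 7.0], [649.0, -219.0, 69.0], [683.0, -199.0, 136.0]]
alarm 0.77 [293, 166, 325, 192] [[723.0, 11.0, 8.0], [744.0, 54.0, 85.0], [780.0, 97.0, 110.0]]
pot 0.98 [430, 186, 462, 215] [[658.0, -403.0, 6.0], [701.0, -371.0, 41.0], [735.0, -324.0, 79.0]]
tumbler 0.97 [109, 281, 144, 307] [[371.0, 557.0, 7.0], [403.0, 603.0, 61.0], [436.0, 620.0, 105.0]]
scene
('red', 479.2, 130.
[... 525 characters left out ...]
ish 0.96 [421, 285, 502, 342] [[331.0, 299.0, 6.0], [384.0, 383.0, 22.0], [508.0, 473.0, 34.0]]
bangle_box 0.69 [325, 292, 413, 355] [[524.0, 161.0, 7.0], [607.0, 260.0, 34.0], [710.0, 340.0, 106.0]]
gauge 0.65 [349, 272, 374, 295] [[444.0, 119.0, 7.0], [498.0, 134.0, 17.0], [539.0, 149.0, 22.0]]
gauge_pad 0.73 [223, 221, 253, 241] [[566.0, -262.0, 7.0], [666.0, -208.0, 93.0], [687.0, -191.0, 130.0]]
alarm 0.86 [256, 279, 286, 334] [[653.0, -40.0, 7.0], [765.0, 74.0, 62.0], [785.0, 98.0, 102.0]]
pot 0.89 [179, 219, 210, 252] [[663.0, -404.0, 10.0], [704.0, -348.0, 48.0], [740.0, -323.0, 73.0]]
tumbler 0.56 [526, 318, 574, 370] [[372.0, 560.0, 9.0], [424.0, 591.0, 70.0], [438.0, 621.0, 99.0]]
```

```bash
sed -i 's/h\[...,1\]>150/h[...,1]>95/; s/(45,85)/(42,95)/' h.py
python3 - <<'E'
from h import *
p,W=cloud("top"); [print(b) for b in bars(p,W,amin=30)]
h=cv2.cvtColor(p["color"],cv2.COLOR_RGB2HSV); print("green hsv",h[270,304],h[268,355])
def rect(m,tag):
    q=W[m]; r=cv2.minAreaRect(q[:,:2].astype(np.float32)); print(tag,len(q),r,q[:,2].mean())
X,Y,Z=W[...,0],W[...,1],W[...,2]
def reg(x0,x1,y0,y1,z0,z1): return (X>x0)&(X<x1)&(Y>y0)&(Y<y1)&(Z>z0)&(Z<z1)
rect(reg(520,720,-290,-150,9.5,17),"plate")
rect(reg(520,720,-290,-150,125,145),"pad")
rect(reg(520,720,-290,-150,55,80),"arm")
rect(reg(500,730,150,350,36,46),"boxrim")
rect(reg(500,660,150,350,4,14),"boxfloor")
for n,(x,y),zz in(("thali",(408,-391),(20,33)),("dish",(418,387),(30,45))):
    q=W[reg(x-110,x+110,y-110,y+110,*zz)]; print(n,cv2.fitEllipse(q[:,:2].astype(np.float32)),cv2.minEnclosingCircle(q[:,:2].astype(np.float32)))
c=np.concatenate([cv2.resize(p["color"][190:290,270:370],None,fx=4,fy=4),cv2.resize(p["color"][180:280,365:465],None,fx=4,fy=4)],1)
cv2.imwrite("pics/crop1.png",c[:,:,::-1])
E
```

```text
('red', 630.9, 100.4, np.float64(23.7), 80, 19, np.float64(0.218), [292.0, 221.0], 165)
('red', 479.3, 128.6, np.float64(23.7), 81, 19, np.float64(0.184), [282.0, 270.0], 166)
('green', 629.1, 21.5, np.float64(23.7), 79, 18, np.float64(0.017), [318.0, 222.0], 156)
('green', 480.0, -90.1, np.float64(23.2), 81, 19, np.float64(-0.196), [354.0, 271.0], 164)
('green', 470.8, 63.2, np.float64(23.6), 80, 18, np.float64(-0.028), [304.0, 273.0], 162)
('yellow', 629.8, -45.2, np.float64(23.5), 97, 17, np.float64(0.052), [340.0, 221.0], 182)
green hsv [ 69 132  81] [ 69 132  79]
plate 547 ((614.6526489257812, -207.9083251953125), (199.79161071777344, 122.5998306274414), 8.446320533752441) 12.454704609381427
pad 136 ((668.0186767578125, -209.24440002441406), (36.2192497253418, 34.93437576293945), 26.882408142089844) 131.50559440598627
arm 120 ((639.245361328125, -216.4219970703125), (96.24030303955078, 26.15867042541504), 20.528226852416992) 67.18494375751168
boxrim 322 ((564.1417236328125, 265.2390441894531), (156.19607543945312, 164.67916870117188), 74.14095306396484) 40.67337605930883
boxfloor 1250 ((577.6295776367188, 250.37384033203125), (155.67503356933594, 199.7041473388672), 0.608645498752594) 7.302901280514436
thali ((406.98876953125, -390.6145324707031), (176.31101989746094, 177.521240234375), 138.86953735351562) ((407.2791442871094, -391.06463623046875), 91.94395446777344)
dish ((418.8126525878906, 385.58465576171875), (178.35020446777344, 178.81048583984375), 29.69837188720703) ((418.96734619140625, 386.6165771484375), 93.53488159179688)
```

View pics/crop1.png

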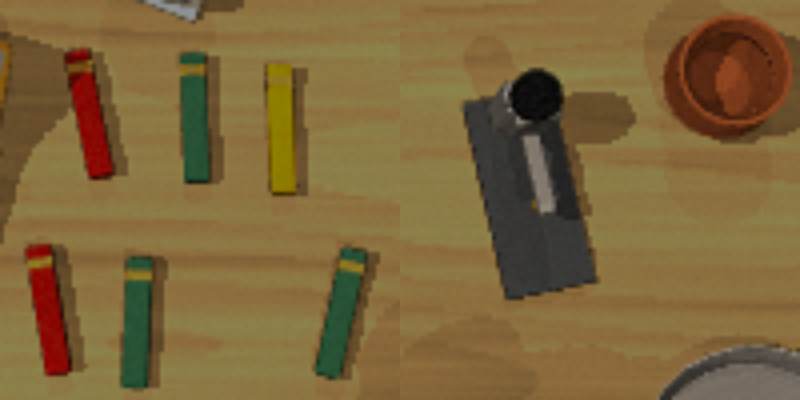

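All six handles have their bands at the far end. The crop (left half) shows the true red, green and yellow bars; pink and blue lie elsewhere. The gauge's column and pad are at its far end, and its axis is turned about +0.23 rad. Next I move the wrist camera over the gauge.

```bash
python3 -m handwheel '[{"delta_pos":[3,3,0.7],"yaw":-0.02},{"delta_pos":[3,3,0.7],"yaw":-0.02},{"delta_pos":[3,3,0.7],"yaw":-0.02},{"delta_pos":[3,3,0.7],"yaw":-0.02},{"delta_pos":[3,3,0.7],"yaw":-0.02},{"delta_pos":[3,3,0.7]},{"delta_pos":[3,3,0.7]},{"delta_pos":[3,3,0.7]},{"delta_pos":[3,3,0.7]},{"delta_pos":[3,3,0.7]}]' 1; python3 -m handwheel '[{"delta_pos":[1,3,0]},{"delta_pos":[0,3,0]},{"delta_pos":[0,3,0]},{"delta_pos":[0,1,0]},{"delta_pos":[0,0,0]},{"delta_pos":[0,0,0]}]'
python3 - <<'E'
from h import *
p,W=cloud("wrist"); print(np.array(p["hand_eye"]).round(2).tolist(),status.read_state()["eef_pos"])
cv2.imwrite("pics/w1.png",p["color"][:,:,::-1]); np.savez("w1.npz",W=W,c=p["color"])
[print(b) for b in bars(p,W)]
E
```

```text
[[0.0, 0.95, 0.31, 81.51], [1.0, -0.0, -0.0, 0.06], [-0.0, 0.31, -0.95, -143.33], [0.0, 0.0, 0.0, 1.0]] [ 216.06056707 -613.04569798  231.34436768]schema error: expected keys delta_pos, yaw
schema error: expected keys delta_pos, yaw
```

View pics/w1.png

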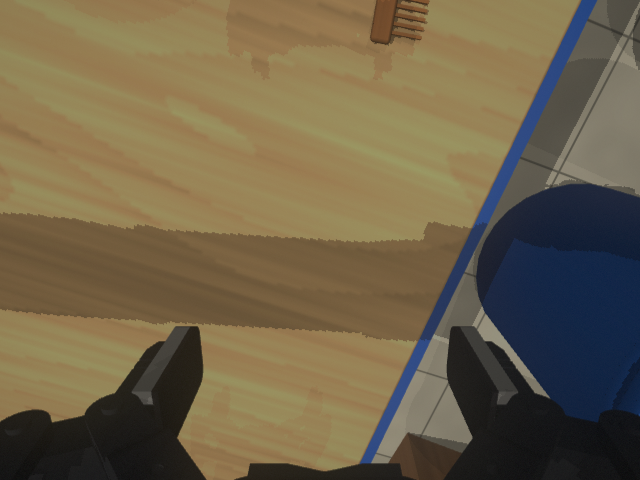

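The arm hasn't moved because the rows were refused: each one needs a yaw. The view shows the comb at (400,20).

```bash
python3 -m handwheel '[{"delta_pos":[3,3,0.7],"yaw":-0.02},{"delta_pos":[3,3,0.7],"yaw":-0.02},{"delta_pos":[3,3,0.7],"yaw":-0.02},{"delta_pos":[3,3,0.7],"yaw":-0.02},{"delta_pos":[3,3,0.7],"yaw":-0.02},{"delta_pos":[3,3,0.7],"yaw":0},{"delta_pos":[3,3,0.7],"yaw":0},{"delta_pos":[3,3,0.7],"yaw":0},{"delta_pos":[3,3,0.7],"yaw":0},{"delta_pos":[3,3,0.7],"yaw":0}]' 1; python3 -m handwheel '[{"delta_pos":[1,3,0],"yaw":0},{"delta_pos":[0,3,0],"yaw":0},{"delta_pos":[0,3,0],"yaw":0},{"delta_pos":[0,1,0],"yaw":0},{"delta_pos":[0,0,0],"yaw":0},{"delta_pos":[0,0,0],"yaw":0}]'
python3 - <<'E'
from h import *
p,W=cloud("wrist"); print(status.read_state()["eef_pos"])
cv2.imwrite("pics/w2.png",p["color"][:,:,::-1]); np.savez("w1.npz",W=W,c=p["color"])
[print(b) for b in bars(p,W)]
E
```

```text
clock: 1.93
eef_pos: [507.9, -320.7, 299.8]
tool_rot: [3.141, -0.0, 0.239]
force: [-0.1, -0.7, -0.0]
width: 85.2
gripper_force: 0.0
clock: 2.43
eef_pos: [516.8, -223.1, 299.5]
tool_rot: [3.14, -0.0, 0.239]
force: [0.2, 0.5, -0.8]
width: 85.3
gripper_force: 0.0
[ 516.5506927  -224.2548481   299.36386131]
('red', 602.2, 86.8, np.float64(20.9), 23, 10, np.float64(0.004), [5.0, 14.0], 303)
('yellow', 614.2, -47.2, np.float64(21.4), 64, 16, np.float64(0.044), [158.0, 36.0], 1040)
```

View pics/w2.png

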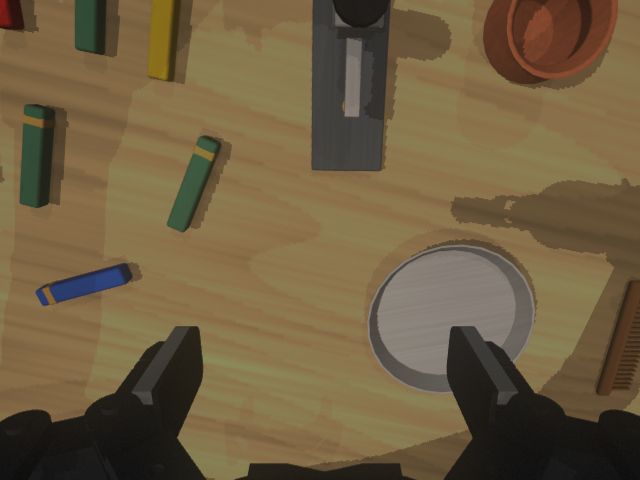

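The gauge plate is seen at (347,85) almost square to the tool, with its near edge at row 170. The arm runs from (354,40) to (352,115) and the yellow bar is at (163,40).

Run:
```python
from h import *
d=np.load("w1.npz"); W=d["W"]; c=d["c"]
h=cv2.cvtColor(c,cv2.COLOR_RGB2HSV); s=h[...,1]
v,u=np.mgrid[:480,:640]; roi=(u>290)&(u<410)&(v<180)
# edges of plate by colour, rows 130..165 and full edges
g=(s<70)&roi
L=[];R=[]
for r in range(20,160,10):
    cc=np.where(g[r])[0]; L.append(W[r,cc[0]+1]); 
for r in range(5,165,10):
    cc=np.where(g[r])[0]; R.append(W[r,cc[-1]-1])
L=np.array(L);R=np.array(R)
for e in(L,R):
    k=np.isfinite(e[:,0])&(e[:,2]<20)&(e[:,2]>4); a=np.polyfit(e[k,0],e[k,1],1); print("edge",np.arctan(a[0]),a,np.polyval(a,550),np.polyval(a,600),e[k,2].mean())
cc=[W[r,345] for r in range(150,178,2)]; print(np.array(cc).round(1).tolist())
m=roi&(W[...,2]>55)&(W[...,2]<80)&(v>36)
q=W[m]; r=cv2.minAreaRect(q[:,:2].astype(np.float32)); print("arm",r,q[:,2].mean(),cv2.boxPoints(r).tolist())
```

```text
edge 0.2205763367639581 [ 2.24224656e-01 -3.26938055e+02] -203.61449419398565 -192.40326137176567 10.415456547216435
edge 0.22490300367186875 [ 2.28773295e-01 -3.97719379e+02] -271.89406624538566 -260.45540149058445 10.420066875390074
[[558.1, -234.5, 11.1], [556.2, -235.0, 11.2], [554.2, -235.6, 9.6], [552.3, -236.1, 10.1], [550.4, -236.6, 9.7], [548.6, -237.0, 11.3], [546.7, -237.5, 10.9], [544.7, -238.0, 10.5], [542.8, -238.5, 10.4], [540.9, -239.0, 11.1], [538.6, -239.7, 8.1], [535.7, -240.9, 0.7], [533.7, -241.4, 0.8], [532.1, -241.7, 3.5]]
arm ((620.86181640625, -221.54713439941406), (60.381290435791016, 27.80292510986328), 12.926892280578613) 67.33413333248956 [[588.3264770507812, -214.75186157226562], [594.5462036132812, -241.85015869140625], [653.3971557617188, -228.3424072265625], [647.1774291992188, -201.24411010742188]]
```

```bash
python3 -m handwheel '[{"delta_pos":[0.4,3,-1.5],"yaw":-0.04},{"delta_pos":[0.4,3,-1.5],"yaw":-0.04},{"delta_pos":[0.4,3,-1.5],"yaw":-0.04},{"delta_pos":[0.4,3,-1.5],"yaw":-0.04},{"delta_pos":[0.4,3,-1.5],"yaw":-0.03},{"delta_pos":[0,2.7,-1.5],"yaw":0},{"delta_pos":[0,0,-1],"yaw":0},{"delta_pos":[0,0,0],"yaw":0},{"delta_pos":[0,0,0],"yaw":0},{"delta_pos":[0,0,0],"yaw":0}]' 0.25
python3 - <<'E'
from h import *
p,W=cloud("wrist"); print(status.read_state()["eef_pos"],status.read_state()["width"])
[print(b) for b in bars(p,W)]
E
```

```text
clock: 3.32
eef_pos: [537.4, -48.3, 199.7]
tool_rot: [3.14, -0.001, 0.045]
force: [0.3, 0.9, -0.8]
width: 53.3
gripper_force: 0.0
[537.44089793 -48.02307157 199.95360379] 53.379265778484275
('red', 631.2, 99.1, np.float64(21.1), 82, 21, np.float64(0.226), [120.0, 69.0], 3704)
('red', 532.4, 137.1, np.float64(20.9), 20, 10, np.float64(-1.369), [85.0, 209.0], 330)
('red', 479.6, 127.3, np.float64(21.1), 81, 20, np.float64(0.183), [104.0, 271.0], 2160)
('red', 316.8, 209.8, np.float64(18.9), 7, 3, np.float64(-1.505), [38.0, 429.0], 70)
('yellow', 673.8, -44.4, np.float64(21.3), 16, 8, np.float64(-1.519), [328.0, 17.0], 325)
('yellow', 622.2, -46.3, np.float64(21.2), 80, 17, np.float64(0.039), [325.0, 101.0], 1804)
('yellow', 595.9, 176.0, np.float64(39.1), 27, 3, np.float64(-0.305), [1.0, 119.0], 103)
```

```bash
python3 -m handwheel '[{"delta_pos":[3.1,0.1,-3],"yaw":0},{"delta_pos":[3.1,0,-3],"yaw":0},{"delta_pos":[0,0,-4],"yaw":0},{"delta_pos":[0,0,-4],"yaw":0},{"delta_pos":[0,0,-3],"yaw":0},{"delta_pos":[0,0,-1.7],"yaw":0},{"delta_pos":[0,0,-1],"yaw":0},{"delta_pos":[0,0,0],"yaw":0},{"delta_pos":[0,0,0],"yaw":0},{"delta_pos":[0,0,0],"yaw":0}]'; python3 -m handwheel '[{"delta_pos":[0,0,0],"yaw":0},{"delta_pos":[0,0,0],"yaw":0},{"delta_pos":[0,0,0],"yaw":0},{"delta_pos":[0,0,0],"yaw":0},{"delta_pos":[0,0,0],"yaw":0},{"delta_pos":[0,0,0],"yaw":0}]' -1
```

```text
clock: 4.2
eef_pos: [598.2, -45.1, 5.9]
tool_rot: [3.141, -0.003, 0.048]
force: [0.5, -0.4, 0.6]
width: 53.5
gripper_force: 0.0
clock: 4.7
eef_pos: [597.7, -44.6, 5.7]
tool_rot: [3.141, -0.002, 0.049]
force: [-1.1, 0.1, 6.6]
width: 18.6
gripper_force: 58.9
```

```bash
python3 -m handwheel '[{"delta_pos":[0,0,1],"yaw":0},{"delta_pos":[0,0,3],"yaw":0},{"delta_pos":[0,0,3.4],"yaw":0},{"delta_pos":[-2,-3.5,0],"yaw":0.03},{"delta_pos":[-2,-3.5,0],"yaw":0.03},{"delta_pos":[-2,-3.5,0],"yaw":0.03},{"delta_pos":[-2,-3.5,0],"yaw":0.03},{"delta_pos":[-2,-3.5,0],"yaw":0.03},{"delta_pos":[-1.9,-3.4,0],"yaw":0.025},{"delta_pos":[0,0,0],"yaw":0}]'; python3 -m handwheel '[{"delta_pos":[0,0,-2],"yaw":0},{"delta_pos":[0,0,0],"yaw":0},{"delta_pos":[0,0,0],"yaw":0},{"delta_pos":[0,0,0],"yaw":0}]'
python3 - <<'E'
from h import *
p,W=cloud("wrist"); s=status.read_state(); print(s["eef_pos"],s["width"])
[print(b) for b in bars(p,W,("yellow",),zmin=20)]
cv2.imwrite("pics/w3.png",p["color"][:,:,::-1])
E
```

```text
clock: 5.53
eef_pos: [471.3, -263.5, 79.0]
tool_rot: [3.137, 0.005, 0.211]
force: [-0.8, -0.6, 0.1]
width: 18.4
gripper_force: 58.1
clock: 5.87
eef_pos: [478.2, -252.7, 58.8]
tool_rot: [-3.142, -0.0, 0.225]
force: [0.4, 0.9, -1.5]
width: 18.5
gripper_force: 58.2
[ 478.40610939 -252.72667916   58.94318425] 18.22909343173053
('yellow', 552.3, -235.1, np.float64(74.1), 11, 8, np.float64(-1.364), [317.0, 122.0], 720)
('yellow', 529.6, -239.2, np.float64(74.2), 23, 10, np.float64(0.252), [317.0, 196.0], 1786)
('yellow', 510.5, -242.0, np.float64(74.2), 15, 7, np.float64(0.199), [312.0, 258.0], 394)
('yellow', 491.0, -247.6, np.float64(74.2), 13, 5, np.float64(-1.224), [317.0, 317.0], 332)
```

View pics/w3.png

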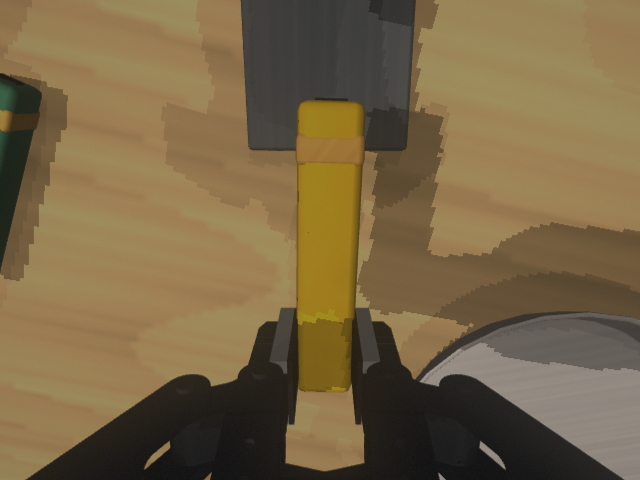

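The view shows yellow held straight, from (330,105) to (325,390), and centred on the gauge plate at columns 248–408.

```bash
python3 -m handwheel '[{"delta_pos":[0,0,-2],"yaw":0},{"delta_pos":[0,0,-1.5],"yaw":0},{"delta_pos":[0,0,0],"yaw":0},{"delta_pos":[1.6,0.35,0],"yaw":0},{"delta_pos":[1.6,0.35,0],"yaw":0},{"delta_pos":[1.6,0.35,0],"yaw":0},{"delta_pos":[1.65,0.35,0],"yaw":0},{"delta_pos":[0,0,0],"yaw":0},{"delta_pos":[0,0,0],"yaw":0},{"delta_pos":[0,0,0],"yaw":0}]'; python3 -m handwheel '[{"delta_pos":[0,0,-0.5],"yaw":0},{"delta_pos":[0,0,-0.3],"yaw":0},{"delta_pos":[0,0,0],"yaw":0},{"delta_pos":[0,0,0],"yaw":0},{"delta_pos":[0,0,0],"yaw":0}]'
```

```text
clock: 6.75
eef_pos: [540.9, -239.6, 23.7]
tool_rot: [-3.142, 0.001, 0.224]
force: [-0.1, -0.1, -0.7]
width: 18.2
gripper_force: 58.2
clock: 7.17
eef_pos: [541.0, -240.0, 15.7]
tool_rot: [-3.142, 0.001, 0.223]
force: [-1.7, 0.6, 8.3]
width: 18.3
gripper_force: 59.1
```

Contact with the plate (8 N), so release with a modest opening, then rise and look.

```bash
python3 -m handwheel '[{"delta_pos":[0,0,0],"yaw":0},{"delta_pos":[0,0,0],"yaw":0},{"delta_pos":[0,0,0],"yaw":0},{"delta_pos":[0,0,0.5],"yaw":0},{"delta_pos":[-0.5,-0.1,2],"yaw":0},{"delta_pos":[-1.5,-0.3,3],"yaw":0},{"delta_pos":[-1.5,-0.3,3],"yaw":0},{"delta_pos":[-1.5,-0.3,4],"yaw":0},{"delta_pos":[-1,-0.2,2],"yaw":0},{"delta_pos":[0,0,0],"yaw":0}]' 0.1; python3 -m handwheel '[{"delta_pos":[0,0,0],"yaw":0},{"delta_pos":[0,0,0],"yaw":0}]'
python3 - <<'E'
from h import *
p,W=cloud("wrist"); s=status.read_state(); print(s["eef_pos"],s["width"])
[print(b) for b in bars(p,W,("yellow",),zmin=20)]
cv2.imwrite("pics/w4.png",p["color"][:,:,::-1])
E
```

```text
clock: 8.0
eef_pos: [482.6, -253.6, 163.8]
tool_rot: [3.136, -0.004, 0.221]
force: [0.1, -0.5, 0.0]
width: 47.1
gripper_force: 0.0
clock: 8.17
eef_pos: [482.5, -250.9, 158.7]
tool_rot: [-3.141, 0.0, 0.224]
force: [0.8, -0.4, -0.3]
width: 46.8
gripper_force: 0.0
[ 482.40170858 -250.68906813  158.16201212] 47.343944218877546
('yellow', 525.7, -94.4, np.float64(21.5), 8, 4, np.float64(-0.817), [97.0, 111.0], 61)
('yellow', 542.8, -239.1, np.float64(31.2), 34, 17, np.float64(0.218), [326.0, 139.0], 1370)
```

View pics/w4.png

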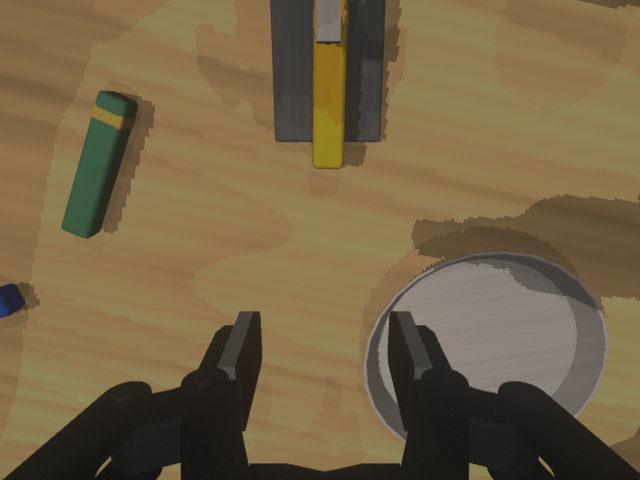

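Yellow lies straight on the plate under the arm tip, its near end at (328,167), overhanging slightly as planned. Next I close the fingers and go above the pad.

```bash
python3 -m handwheel '[{"delta_pos":[3.1,0.7,1],"yaw":0},{"delta_pos":[3.1,0.7,0],"yaw":0},{"delta_pos":[3.1,0.7,0],"yaw":0},{"delta_pos":[3.1,0.7,0],"yaw":0},{"delta_pos":[3.1,0.7,0],"yaw":0},{"delta_pos":[3.1,0.6,0],"yaw":0},{"delta_pos":[0,0,-1],"yaw":0},{"delta_pos":[0,0,-1.5],"yaw":0},{"delta_pos":[0,0,0],"yaw":0},{"delta_pos":[0,0,0],"yaw":0}]' -1; python3 -m handwheel '[{"delta_pos":[0,0,-0.5],"yaw":0},{"delta_pos":[0,0,-0.5],"yaw":0},{"delta_pos":[0,0,0],"yaw":0},{"delta_pos":[0,0,0],"yaw":0}]';python3 -m handwheel '[{"delta_pos":[0,0,-0.5],"yaw":0},{"delta_pos":[0,0,-0.5],"yaw":0},{"delta_pos":[0,0,0],"yaw":0},{"delta_pos":[0,0,0],"yaw":0}]'
```

```text
clock: 9.05
eef_pos: [667.1, -209.6, 141.4]
tool_rot: [-3.139, 0.004, 0.224]
force: [-0.1, -0.3, 0.2]
width: -0.1
gripper_force: 0.0
clock: 9.38
eef_pos: [668.3, -210.5, 134.2]
tool_rot: [-3.142, 0.0, 0.224]
force: [-0.3, -0.4, 0.5]
width: -0.0
gripper_force: 0.0
clock: 9.72
eef_pos: [669.0, -210.5, 124.3]
tool_rot: [3.141, -0.001, 0.224]
force: [1.4, -0.0, 1.7]
width: 0.2
gripper_force: 1.2
```

```bash
python3 -m handwheel '[{"delta_pos":[0,0,-0.5],"yaw":0},{"delta_pos":[0,0,-0.5],"yaw":0},{"delta_pos":[0,0,-0.2],"yaw":0},{"delta_pos":[0,0,0],"yaw":0},{"delta_pos":[0,0,0],"yaw":0}]';python3 -m handwheel '[{"delta_pos":[0,0,-0.2],"yaw":0},{"delta_pos":[0,0,0],"yaw":0},{"delta_pos":[0,0,0],"yaw":0}]';python3 -m handwheel '[{"delta_pos":[0,0,-0.15],"yaw":0},{"delta_pos":[0,0,0],"yaw":0},{"delta_pos":[0,0,0],"yaw":0}]'
```

```text
clock: 10.13
eef_pos: [669.0, -210.5, 112.2]
tool_rot: [3.141, -0.001, 0.224]
force: [1.0, -0.3, 3.4]
width: -0.3
gripper_force: 1.7
clock: 10.38
eef_pos: [669.0, -210.5, 111.1]
tool_rot: [3.141, -0.001, 0.224]
force: [0.5, 0.0, 7.4]
width: 0.2
gripper_force: 3.7
clock: 10.63
eef_pos: [669.1, -210.6, 111.0]
tool_rot: [3.141, -0.002, 0.224]
force: [-2.6, 0.4, 15.0]
width: 0.3
gripper_force: 7.2
```

Foot is down on the handle (force climbs at 111 mm). Hold, then release and look back down at the gauge.

```bash
python3 -m handwheel '[{"delta_pos":[0,0,0],"yaw":0},{"delta_pos":[0,0,0],"yaw":0},{"delta_pos":[0,0,0],"yaw":0},{"delta_pos":[0,0,0],"yaw":0},{"delta_pos":[0,0,0.5],"yaw":0},{"delta_pos":[0,0,0.8],"yaw":0},{"delta_pos":[0,0,1],"yaw":0},{"delta_pos":[0,0,1.5],"yaw":0},{"delta_pos":[0,0,2],"yaw":0},{"delta_pos":[-1,-0.2,0],"yaw":0}]'; python3 -m handwheel '[{"delta_pos":[-3.1,-0.7,0],"yaw":0},{"delta_pos":[-3.1,-0.7,0],"yaw":0},{"delta_pos":[-3.1,-0.7,0],"yaw":0},{"delta_pos":[-3.1,-0.7,0],"yaw":0},{"delta_pos":[-3.1,-0.7,0],"yaw":0},{"delta_pos":[-1.5,-0.3,0],"yaw":0},{"delta_pos":[0,0,0],"yaw":0},{"delta_pos":[0,0,0],"yaw":0},{"delta_pos":[0,0,0],"yaw":0}]' 0
python3 - <<'E'
from h import *
p,W=cloud("wrist"); s=status.read_state(); print(s["eef_pos"],s["width"])
[print(b) for b in bars(p,W,("yellow",),zmin=20)]
v,u=np.mgrid[:480,:640]; q=W[(W[...,2]>50)&(W[...,2]<85)&(v<120)&(u>280)&(u<390)]; print("armtop",len(q),np.median(q,0) if len(q) else None)
p,W=cloud("top");[print(b) for b in bars(p,W)]
E
```

```text
clock: 11.47
eef_pos: [661.4, -211.3, 170.2]
tool_rot: [3.14, -0.006, 0.225]
force: [0.7, -1.1, 1.4]
width: 0.2
gripper_force: 0.0
clock: 12.22
eef_pos: [489.6, -249.7, 166.7]
tool_rot: [-3.141, -0.001, 0.225]
force: [-0.2, 0.1, -0.3]
width: 42.8
gripper_force: 0.0
[ 489.93000334 -249.52958335  166.65236094] 42.5337253524889
('yellow', 548.2, -237.9, np.float64(31.2), 46, 17, np.float64(0.219), [326.0, 142.0], 1682)
armtop 1491 [ 603.77471064 -225.17159759   67.61775036]
('red', 631.5, 100.9, np.float64(23.9), 80, 19, np.float64(0.212), [292.0, 221.0], 160)
('red', 479.3, 128.5, np.float64(24.1), 78, 19, np.float64(0.187), [282.0, 270.0], 166)
('green', 629.1, 21.3, np.float64(24.2), 79, 18, np.float64(0.024), [318.0, 222.0], 155)
('green', 480.8, -90.3, np.float64(23.8), 80, 19, np.float64(-0.207), [354.0, 270.0], 166)
('green', 470.6, 63.4, np.float64(23.2), 79, 18, np.float64(-0.026), [304.0, 273.0], 161)
('yellow', 547.8, -237.3, np.float64(34.1), 45, 18, np.float64(0.211), [403.0, 249.0], 81)
```

```bash
python3 -m handwheel '[{"delta_pos":[2.6,0.5,-3],"yaw":0},{"delta_pos":[2.5,0.5,-3],"yaw":0},{"delta_pos":[0,0,-3],"yaw":0},{"delta_pos":[0,0,-3],"yaw":0},{"delta_pos":[0,0,-2],"yaw":0},{"delta_pos":[0,0,-1],"yaw":0},{"delta_pos":[0,0,0],"yaw":0},{"delta_pos":[0,0,0],"yaw":0}]'; python3 -m handwheel '[{"delta_pos":[0,0,0],"yaw":0},{"delta_pos":[0,0,0],"yaw":0},{"delta_pos":[0,0,0],"yaw":0},{"delta_pos":[0,0,0],"yaw":0},{"delta_pos":[0,0,0],"yaw":0}]' -1;  python3 -m handwheel '[{"delta_pos":[0,0,0.4],"yaw":0},{"delta_pos":[-1.6,-0.35,0.3],"yaw":0},{"delta_pos":[-1.8,-0.4,0],"yaw":0},{"delta_pos":[-1.8,-0.4,0],"yaw":0},{"delta_pos":[-1.8,-0.4,0],"yaw":0},{"delta_pos":[-1.2,-0.3,0],"yaw":0},{"delta_pos":[0,0,3],"yaw":0},{"delta_pos":[0,0,3],"yaw":0},{"delta_pos":[0,0,3],"yaw":0},{"delta_pos":[0,0,3],"yaw":0}]'
```

```text
clock: 12.98
eef_pos: [540.2, -240.0, 16.6]
tool_rot: [-3.141, -0.0, 0.224]
force: [-0.2, -0.6, 0.6]
width: 42.9
gripper_force: 0.0
clock: 13.4
eef_pos: [540.8, -240.8, 18.5]
tool_rot: [3.14, -0.003, 0.224]
force: [-1.4, 1.3, 7.1]
width: 18.3
gripper_force: 60.6
clock: 14.23
eef_pos: [457.4, -258.8, 145.2]
tool_rot: [3.142, -0.0, 0.224]
force: [0.2, -0.7, -0.1]
width: 18.2
gripper_force: 59.7
```

Run:
```python
from h import *
p,W=cloud("top"); X,Y,Z=W[...,0],W[...,1],W[...,2]
h=cv2.cvtColor(p["color"],cv2.COLOR_RGB2HSV)
m=((h[...,0]>95)&(h[...,0]<130)&(h[...,1]>80)&(X>480)&(X<680)&(Y>150)&(Y<360)).astype(np.uint8)
n,l,st,ce=cv2.connectedComponentsWithStats(m); i=1+np.argmax(st[1:,4]); q=W[l==i]
r=cv2.minAreaRect(q[:,:2].astype(np.float32)); print("lining",r,np.median(q[:,2]),st[i],cv2.boxPoints(r).round().tolist())
v=cv2.resize(p["color"][175:275,195:295],None,fx=5,fy=5); cv2.imwrite("pics/box.png",v[:,:,::-1])
print(status.read_state()["eef_pos"],status.read_state()["width"])
```

```text
lining ((588.2733764648438, 261.23846435546875), (137.83197021484375, 89.76727294921875), 73.0971450805664) 6.269584771929999 [ 216  215   50   40 1244] [[525.0, 208.0], [611.0, 182.0], [651.0, 314.0], [565.0, 340.0]]
[ 460.64332147 -260.43397159  150.56852083] 18.401212346513162
```

View pics/box.png

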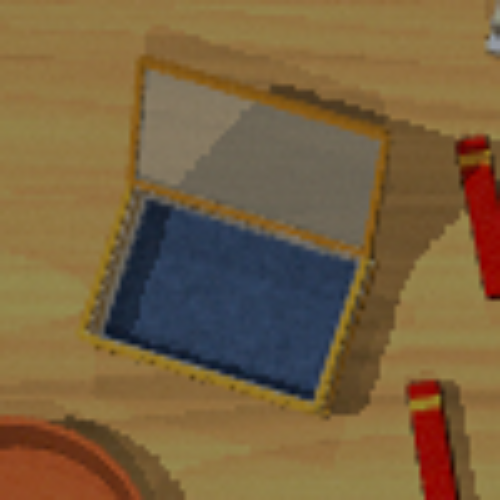

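Box lining spans (105,200) to (365,400) in the crop, the lid leaning away on the far side. Fitted box centre is (588,261), with its long axis at 1.277 rad.

```bash
python3 -m handwheel '[{"delta_pos":[0.8,3.5,0],"yaw":0.075},{"delta_pos":[0.8,3.5,0],"yaw":0.075},{"delta_pos":[0.8,3.5,0],"yaw":0.075},{"delta_pos":[0.8,3.5,0],"yaw":0.075},{"delta_pos":[0.8,3.5,0],"yaw":0.075},{"delta_pos":[0.8,3.5,0],"yaw":0.075},{"delta_pos":[0.8,3.5,0],"yaw":0.075},{"delta_pos":[0.8,3.5,0],"yaw":0.075},{"delta_pos":[0.8,3.5,0],"yaw":0.075},{"delta_pos":[0.8,3.5,0],"yaw":0.075}]'; python3 -m handwheel '[{"delta_pos":[0.8,3.5,0],"yaw":0.075},{"delta_pos":[0.9,3.5,0],"yaw":0.075},{"delta_pos":[0.9,3.5,0],"yaw":0.075},{"delta_pos":[0.9,3.5,0],"yaw":0.075},{"delta_pos":[0,0,0],"yaw":0},{"delta_pos":[0,0,0],"yaw":0},{"delta_pos":[0,0,0],"yaw":0}]'
python3 - <<'E'
from h import *
s=status.read_state(); print(s["qpos"].round(2)); p,W=cloud("wrist"); s=status.read_state(); print(s["eef_pos"],s["tool_rot"],s["width"])
q=[b for b in bars(p,W,("yellow",),zmin=100,zmax=200,amin=300)];[print(b) for b in q]
cv2.imwrite("pics/w5.png",p["color"][:,:,::-1])
E
```

```text
clock: 15.12
eef_pos: [537.9, 93.0, 143.9]
tool_rot: [3.141, -0.001, 0.977]
force: [1.3, 0.0, -1.0]
width: 18.4
gripper_force: 59.7
clock: 15.7
eef_pos: [572.3, 230.4, 143.3]
tool_rot: [-3.141, 0.001, 1.273]
force: [0.5, -0.7, -0.9]
width: 18.1
gripper_force: 59.7
[-0.23  0.7  -0.32  1.69  0.29  0.8  -0.99]
[572.41024073 229.38163698 143.35731766] [3.14157052e+00 1.79123150e-03 1.27198780e+00] 18.263700804431743
('yellow', 594.2, 300.7, np.float64(155.6), 16, 16, np.float64(-0.297), [324.0, 119.0], 2011)
('yellow', 586.9, 276.6, np.float64(155.7), 33, 16, np.float64(1.273), [322.0, 202.0], 4329)
('yellow', 574.4, 222.5, np.float64(156.0), 11, 11, np.float64(-0.973), [333.0, 364.0], 565)
```

View pics/w5.png

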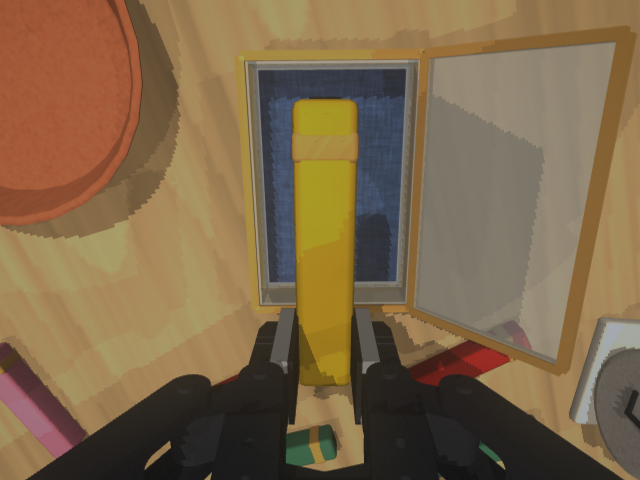

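Yellow is aligned over the lining: the box interior is columns 258–410 and the bar columns 295–357. Lower and release.

```bash
python3 -m handwheel '[{"delta_pos":[0.2,0,-3],"yaw":0},{"delta_pos":[0,0,-3],"yaw":0},{"delta_pos":[0,0,-3],"yaw":0},{"delta_pos":[0,0,-2],"yaw":0},{"delta_pos":[0,0,-1],"yaw":0},{"delta_pos":[0,0,-0.7],"yaw":0},{"delta_pos":[0,0,0],"yaw":0},{"delta_pos":[0,0,0],"yaw":0},{"delta_pos":[0,0,0],"yaw":0}]'; python3 -m handwheel '[{"delta_pos":[0,0,0],"yaw":0},{"delta_pos":[0,0,0],"yaw":0},{"delta_pos":[0,0,0],"yaw":0},{"delta_pos":[0,0,1],"yaw":0},{"delta_pos":[0,0,3],"yaw":0},{"delta_pos":[0,0,4],"yaw":0},{"delta_pos":[0,0,4],"yaw":0},{"delta_pos":[0,0,3],"yaw":0}]' -0.2
python3 - <<'E'
from h import *
p,W=cloud("wrist"); s=status.read_state(); print(s["eef_pos"],s["width"])
[print(b) for b in bars(p,W,("yellow",),amin=400)]
p,W=cloud("top");[print(b) for b in bars(p,W)]
E
```

```text
clock: 16.5
eef_pos: [575.6, 231.4, 18.1]
tool_rot: [3.14, -0.002, 1.273]
force: [0.3, 0.0, -0.3]
width: 18.3
gripper_force: 59.7
clock: 17.17
eef_pos: [575.2, 231.8, 170.7]
tool_rot: [3.139, -0.002, 1.274]
force: [1.1, 1.1, 0.7]
width: 33.9
gripper_force: 0.0
[578.35401823 233.51801627 176.32734862] 34.20322253287693
('yellow', 597.8, 301.5, np.float64(25.2), 16, 16, np.float64(-0.296), [324.0, 112.0], 456)
('yellow', 582.9, 254.0, np.float64(25.3), 81, 16, np.float64(1.273), [324.0, 188.0], 2746)
('red', 631.3, 100.8, np.float64(22.9), 82, 19, np.float64(0.209), [292.0, 221.0], 160)
('red', 480.3, 128.0, np.float64(24.2), 80, 16, np.float64(0.186), [283.0, 267.0], 110)
('green', 629.4, 21.5, np.float64(23.7), 78, 18, np.float64(0.017), [318.0, 221.0], 152)
('green', 480.2, -90.0, np.float64(22.9), 81, 19, np.float64(-0.193), [354.0, 271.0], 166)
('green', 470.5, 63.2, np.float64(24.1), 79, 18, np.float64(-0.029), [304.0, 273.0], 162)
```

Yellow rests in the box (top at z 25, middle about (588,260)). Now green A at about (480.5,63).

```bash
python3 -m handwheel '[{"delta_pos":[-0.9,-1.6,0],"yaw":-0.12},{"delta_pos":[-0.9,-1.6,0],"yaw":-0.12},{"delta_pos":[-0.9,-1.6,0],"yaw":-0.12},{"delta_pos":[-0.9,-1.6,0],"yaw":-0.12},{"delta_pos":[-0.9,-1.6,0],"yaw":-0.12},{"delta_pos":[-0.9,-1.6,-1],"yaw":-0.12},{"delta_pos":[-0.9,-1.6,-1],"yaw":-0.12},{"delta_pos":[-0.9,-1.6,-1],"yaw":-0.12},{"delta_pos":[-0.9,-1.6,-1],"yaw":-0.12},{"delta_pos":[-0.9,-1.6,-1],"yaw":-0.12}]' 0.1; python3 -m handwheel '[{"delta_pos":[-0.8,-1,0],"yaw":-0.1},{"delta_pos":[0,0,0],"yaw":0},{"delta_pos":[0,0,0],"yaw":0},{"delta_pos":[0,0,0],"yaw":0}]'
python3 - <<'E'
from h import *
p,W=cloud("wrist"); s=status.read_state(); print(s["eef_pos"],s["width"])
[print(b) for b in bars(p,W,("green",),amin=300)]
p,W=cloud("top");[print(b) for b in bars(p,W)]
E
```

```text
clock: 18.1
eef_pos: [483.7, 70.5, 116.4]
tool_rot: [3.141, -0.0, 0.068]
force: [-0.2, 0.2, -1.0]
width: 46.9
gripper_force: 0.0
clock: 18.43
eef_pos: [477.6, 62.3, 117.0]
tool_rot: [-3.141, -0.002, -0.023]
force: [0.6, 0.2, 0.4]
width: 47.0
gripper_force: 0.0
[477.68349931  62.502773   117.01165363] 47.06919485720641
('red', 631.2, 100.5, np.float64(23.6), 81, 19, np.float64(0.227), [292.0, 221.0], 162)
('green', 628.8, 21.5, np.float64(24.2), 77, 18, np.float64(0.018), [318.0, 221.0], 153)
('green', 479.8, -90.4, np.float64(23.3), 79, 18, np.float64(-0.236), [354.0, 271.0], 149)
('yellow', 585.8, 263.6, np.float64(27.5), 95, 18, np.float64(1.271), [239.0, 234.0], 187)
```

```bash
python3 -m handwheel '[{"delta_pos":[0.3,0,-3],"yaw":0},{"delta_pos":[0,0,-3],"yaw":0},{"delta_pos":[0,0,-3],"yaw":0},{"delta_pos":[0,0,-1.2],"yaw":0},{"delta_pos":[0,0,-0.8],"yaw":0},{"delta_pos":[0,0,0],"yaw":0},{"delta_pos":[0,0,0],"yaw":0}]'; python3 -m handwheel '[{"delta_pos":[0,0,0],"yaw":0},{"delta_pos":[0,0,0],"yaw":0},{"delta_pos":[0,0,0],"yaw":0},{"delta_pos":[0,0,0],"yaw":0},{"delta_pos":[0,0,0],"yaw":0}]' -1; python3 -m handwheel '[{"delta_pos":[0,0,2],"yaw":0},{"delta_pos":[0,0,4],"yaw":0},{"delta_pos":[0,0,4],"yaw":0},{"delta_pos":[-0.7,3.7,0],"yaw":0},{"delta_pos":[-0.7,3.7,0],"yaw":0},{"delta_pos":[-0.7,3.7,0],"yaw":0},{"delta_pos":[-0.7,3.7,0],"yaw":0},{"delta_pos":[-0.7,3.7,0],"yaw":0},{"delta_pos":[-0.7,3.7,0],"yaw":0},{"delta_pos":[-0.7,3.7,0],"yaw":0}]';  python3 -m handwheel '[{"delta_pos":[-1,3.8,0],"yaw":0},{"delta_pos":[0,0,0],"yaw":0},{"delta_pos":[0,0,0],"yaw":0},{"delta_pos":[0,0,0],"yaw":0}]'
```

```text
clock: 19.12
eef_pos: [481.0, 62.0, 7.5]
tool_rot: [-3.141, 0.002, -0.025]
force: [-0.5, 0.3, -1.2]
width: 46.9
gripper_force: 0.0
clock: 19.53
eef_pos: [481.3, 61.5, 8.7]
tool_rot: [-3.142, 0.0, -0.026]
force: [-0.5, -0.0, 6.2]
width: 18.7
gripper_force: 59.3
clock: 20.37
eef_pos: [430.8, 322.2, 108.1]
tool_rot: [-3.141, 0.002, -0.026]
force: [1.1, 0.1, -0.5]
width: 18.1
gripper_force: 58.7
clock: 20.7
eef_pos: [421.3, 357.8, 107.7]
tool_rot: [3.14, 0.002, -0.025]
force: [-0.3, -0.8, 0.3]
width: 18.4
gripper_force: 58.8
```

```bash
python3 -m handwheel '[{"delta_pos":[-0.2,0.3,-3],"yaw":0},{"delta_pos":[0,0,-3],"yaw":0},{"delta_pos":[0,0,-2],"yaw":0},{"delta_pos":[0,0,-1],"yaw":0},{"delta_pos":[0,0,0],"yaw":0},{"delta_pos":[0,0,0],"yaw":0},{"delta_pos":[0,0,0],"yaw":0}]'; python3 -m handwheel '[{"delta_pos":[0,0,0],"yaw":0},{"delta_pos":[0,0,0],"yaw":0},{"delta_pos":[0,0,0],"yaw":0},{"delta_pos":[0,0,1],"yaw":0},{"delta_pos":[0,0,3],"yaw":0},{"delta_pos":[0,0,4],"yaw":0},{"delta_pos":[0,-1,4],"yaw":0},{"delta_pos":[1,-4,0],"yaw":0},{"delta_pos":[1,-4,0],"yaw":0},{"delta_pos":[1,-4,0],"yaw":0}]' -0.2;  python3 -m handwheel '[{"delta_pos":[1,-4,0],"yaw":-0.02},{"delta_pos":[1,-4,0],"yaw":-0.03},{"delta_pos":[1,-4,0],"yaw":-0.03},{"delta_pos":[1,-4,0],"yaw":-0.03},{"delta_pos":[0.5,-4,0],"yaw":-0.03},{"delta_pos":[0,-4,0],"yaw":-0.03},{"delta_pos":[0,-4,0],"yaw":-0.03},{"delta_pos":[0,-4,0],"yaw":0},{"delta_pos":[0,0,0],"yaw":0}]' 0.1
python3 - <<'E'
from h import *
p,W=cloud("wrist"); s=status.read_state(); print(s["eef_pos"],s["width"],s["tool_rot"])
[print(b) for b in bars(p,W,amin=300)]
p,W=cloud("top");[print(b) for b in bars(p,W)]
E
```

```text
clock: 21.28
eef_pos: [420.5, 360.9, 18.5]
tool_rot: [-3.141, 0.001, -0.028]
force: [0.3, 0.8, 0.9]
width: 18.2
gripper_force: 58.8
clock: 22.12
eef_pos: [450.0, 230.8, 139.6]
tool_rot: [-3.14, -0.001, -0.024]
force: [1.0, -1.4, -0.8]
width: 34.3
gripper_force: 0.0
clock: 22.87
eef_pos: [493.9, -99.4, 138.8]
tool_rot: [3.136, -0.001, -0.24]
force: [0.2, -0.6, -0.4]
width: 47.2
gripper_force: 0.0
[494.1089723  -94.59501602 138.57539877] 47.109106047542205 [ 3.13871969e+00  4.53882923e-04 -2.35847598e-01]
('red', 473.0, 125.4, np.float64(20.9), 68, 21, np.float64(0.15), [21.0, 338.0], 2486)
('green', 652.0, 21.1, np.float64(21.5), 21, 14, np.float64(0.197), [40.0, 13.0], 385)
('red', 631.3, 100.5, np.float64(23.6), 82, 18, np.float64(0.213), [292.0, 220.0], 161)
('red', 479.3, 128.6, np.float64(23.9), 81, 19, np.float64(0.168), [282.0, 270.0], 167)
('green', 629.3, 20.8, np.float64(23.6), 78, 18, np.float64(0.065), [318.0, 222.0], 149)
('green', 409.1, 362.7, np.float64(29.0), 79, 19, np.float64(-0.023), [204.0, 292.0], 161)
('yellow', 585.5, 262.9, np.float64(27.7), 96, 19, np.float64(1.264), [239.0, 234.0], 187)
```

```bash
python3 -m handwheel '[{"delta_pos":[-0.3,0,-3],"yaw":0.02},{"delta_pos":[0,0,-3],"yaw":0},{"delta_pos":[0,0,0],"yaw":0}]';  python3 -m handwheel '[{"delta_pos":[0,0,-3],"yaw":0},{"delta_pos":[0,0,-3],"yaw":0},{"delta_pos":[0,0,-1],"yaw":0},{"delta_pos":[0,0,0],"yaw":0},{"delta_pos":[0,0,0],"yaw":0}]'; python3 -m handwheel '[{"delta_pos":[0,0,0],"yaw":0},{"delta_pos":[0,0,0],"yaw":0},{"delta_pos":[0,0,0],"yaw":0},{"delta_pos":[0,0,0],"yaw":0},{"delta_pos":[0,0,0],"yaw":0}]' -1
```

```text
clock: 23.22
eef_pos: [488.5, -86.0, 74.3]
tool_rot: [-3.141, 0.01, -0.203]
force: [-0.5, -0.5, -0.5]
width: 46.7
gripper_force: 0.0
clock: 23.63
eef_pos: [491.9, -87.9, 8.6]
tool_rot: [3.142, 0.002, -0.205]
force: [-0.3, -0.9, 0.2]
width: 47.0
gripper_force: 0.0
clock: 24.05
eef_pos: [492.7, -88.8, 9.5]
tool_rot: [3.142, -0.001, -0.206]
force: [-1.2, 0.4, 6.9]
width: 18.0
gripper_force: 58.9
```

```bash
python3 -m handwheel '[{"delta_pos":[0,0,3],"yaw":0},{"delta_pos":[0,0,4],"yaw":0},{"delta_pos":[0,0,3],"yaw":0},{"delta_pos":[-0.6,3.8,0],"yaw":0.03},{"delta_pos":[-0.6,3.8,0],"yaw":0.03},{"delta_pos":[-0.6,3.8,0],"yaw":0.03},{"delta_pos":[-0.6,3.8,0],"yaw":0.03},{"delta_pos":[-0.6,3.8,0],"yaw":0.03},{"delta_pos":[-0.6,3.8,0],"yaw":0.03},{"delta_pos":[-0.6,3.8,0],"yaw":0}]';  python3 -m handwheel '[{"delta_pos":[-0.6,3.8,0],"yaw":0},{"delta_pos":[-0.6,3.8,0],"yaw":0},{"delta_pos":[-0.6,3.8,0],"yaw":0},{"delta_pos":[-0.6,3.8,0],"yaw":0},{"delta_pos":[-0.6,3.8,0],"yaw":0},{"delta_pos":[-0.4,4,0],"yaw":0},{"delta_pos":[0,0,0],"yaw":0},{"delta_pos":[0,0,0],"yaw":0},{"delta_pos":[0,0,0],"yaw":0},{"delta_pos":[0,0,0],"yaw":0}]'
```

```text
clock: 24.88
eef_pos: [449.3, 179.2, 108.8]
tool_rot: [-3.141, 0.001, -0.025]
force: [0.2, -0.1, -1.0]
width: 17.9
gripper_force: 59.0
clock: 25.72
eef_pos: [416.1, 405.6, 108.1]
tool_rot: [3.14, 0.002, -0.028]
force: [0.4, -1.1, -0.4]
width: 17.8
gripper_force: 59.1
```

```bash
python3 -m handwheel '[{"delta_pos":[0.2,0.6,-3],"yaw":0},{"delta_pos":[0,0,-3],"yaw":0},{"delta_pos":[0,0,-2],"yaw":0},{"delta_pos":[0,0,-1],"yaw":0},{"delta_pos":[0,0,0],"yaw":0},{"delta_pos":[0,0,0],"yaw":0},{"delta_pos":[0,0,0],"yaw":0}]'; python3 -m handwheel '[{"delta_pos":[0,0,0],"yaw":0},{"delta_pos":[0,0,0],"yaw":0},{"delta_pos":[0,0,0],"yaw":0},{"delta_pos":[0,0,1],"yaw":0},{"delta_pos":[0,0,3],"yaw":0},{"delta_pos":[0,0,4],"yaw":0},{"delta_pos":[0,0,4],"yaw":0},{"delta_pos":[0,0,1],"yaw":0},{"delta_pos":[0,-4,0],"yaw":0},{"delta_pos":[1,-4,0],"yaw":0}]' -0.2;  python3 -m handwheel '[{"delta_pos":[1,-4,0],"yaw":0.02},{"delta_pos":[2,-3.5,0],"yaw":0.02},{"delta_pos":[2,-3.5,0],"yaw":0},{"delta_pos":[2,-3.5,0],"yaw":0},{"delta_pos":[2.5,-3.5,0],"yaw":0},{"delta_pos":[2.5,-3.5,0],"yaw":0},{"delta_pos":[2.5,-3.5,0],"yaw":0},{"delta_pos":[0,-3.5,0],"yaw":0},{"delta_pos":[0,-2.5,0],"yaw":0},{"delta_pos":[0,0,0],"yaw":0}]' 0.1
python3 - <<'E'
from h import *
p,W=cloud("wrist"); s=status.read_state(); print(s["eef_pos"],s["width"],s["tool_rot"])
[print(b) for b in bars(p,W,amin=300)]
p,W=cloud("top");[print(b) for b in bars(p,W)]
E
```

```text
clock: 26.3
eef_pos: [418.5, 413.4, 18.9]
tool_rot: [-3.141, 0.001, -0.027]
force: [0.2, 0.7, -0.7]
width: 18.4
gripper_force: 61.5
clock: 27.13
eef_pos: [425.7, 336.0, 149.6]
tool_rot: [-3.138, 0.001, -0.019]
force: [0.6, -1.9, -0.5]
width: 34.3
gripper_force: 0.0
clock: 27.97
eef_pos: [570.2, 18.0, 148.2]
tool_rot: [3.136, 0.002, 0.004]
force: [-0.4, -0.6, 0.5]
width: 46.8
gripper_force: 0.0
[570.12284202  22.10109125 148.14933349] 47.11524904377495 [3.13913072e+00 2.04822820e-03 7.05138188e-03]
('red', 683.4, 111.0, np.float64(21.1), 20, 10, np.float64(-1.339), [163.0, 44.0], 555)
('red', 631.1, 99.7, np.float64(21.1), 82, 20, np.float64(0.216), [190.0, 131.0], 4254)
('red', 532.2, 137.5, np.float64(20.9), 19, 11, np.float64(-1.413), [149.0, 284.0], 413)
('red', 484.9, 128.6, np.float64(21.0), 71, 20, np.float64(0.19), [170.0, 342.0], 2226)
('yellow', 573.5, 222.2, np.float64(25.1), 18, 12, np.float64(-0.141), [8.0, 229.0], 381)
('red', 645.2, 106.9, np.float64(23.7), 50, 13, np.float64(0.192), [290.0, 216.0], 64)
('red', 479.9, 128.8, np.float64(23.3), 81, 19, np.float64(0.191), [282.0, 270.0], 166)
('green', 406.9, 413.9, np.float64(29.5), 81, 18, np.float64(-0.038), [187.0, 292.0], 160)
('green', 409.2, 362.6, np.float64(29.3), 79, 18, np.float64(-0.033), [204.0, 292.0], 158)
('yellow', 585.9, 263.9, np.float64(27.9), 97, 18, np.float64(1.264), [239.0, 234.0], 185)
```

Wrist sees no green C at its expected place; it may have been knocked, so I look.

Run:
```python
from h import *
p,W=cloud("wrist"); cv2.imwrite("pics/w6.png",p["color"][:,:,::-1])
h=cv2.cvtColor(p["color"],cv2.COLOR_RGB2HSV); print(h[110,330],W[110,330])
m=(h[...,0]>60)&(h[...,0]<78)&(h[...,1]>95); print(m.sum(),np.nanmedian(W[m],0))
```

```text
[63 78 88] [647.43499995  22.77877761  20.75807796]
0 [nan nan nan]
  return np.nanmean(a, axis, out=out, keepdims=keepdims)
```

View pics/w6.png

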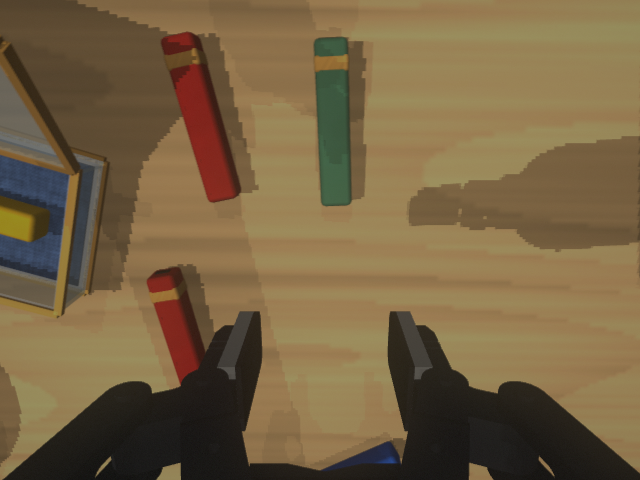

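Green C is undisturbed at (333,120), ahead of the fingers; it is just paler in the wrist image.

```bash
sed -i 's/h\[...,1\]>95/h[...,1]>65/' h.py; python3 -m handwheel '[{"delta_pos":[3.5,0,-2],"yaw":0.02},{"delta_pos":[3.2,0,-2],"yaw":0},{"delta_pos":[0,0,-3],"yaw":0},{"delta_pos":[0,0,0],"yaw":0},{"delta_pos":[0,0,0],"yaw":0}]';  python3 -m handwheel '[{"delta_pos":[0,0,-3],"yaw":0},{"delta_pos":[0,0,-3],"yaw":0},{"delta_pos":[0,0,-1],"yaw":0},{"delta_pos":[0,0,0],"yaw":0},{"delta_pos":[0,0,0],"yaw":0}]'; python3 -m handwheel '[{"delta_pos":[0,0,0],"yaw":0},{"delta_pos":[0,0,0],"yaw":0},{"delta_pos":[0,0,0],"yaw":0},{"delta_pos":[0,0,0],"yaw":0},{"delta_pos":[0,0,0],"yaw":0}]' -1
```

```text
clock: 28.53
eef_pos: [635.2, 28.8, 76.1]
tool_rot: [-3.141, 0.007, 0.037]
force: [-1.1, 0.4, -0.2]
width: 46.8
gripper_force: 0.0
clock: 28.95
eef_pos: [637.6, 27.3, 9.0]
tool_rot: [3.141, 0.001, 0.035]
force: [0.6, 0.1, -0.3]
width: 47.1
gripper_force: 0.0
clock: 29.37
eef_pos: [638.8, 26.7, 10.0]
tool_rot: [3.141, -0.001, 0.034]
force: [-1.1, -1.0, 5.9]
width: 18.4
gripper_force: 59.9
```

```bash
python3 -m handwheel '[{"delta_pos":[0,0,3],"yaw":0},{"delta_pos":[0,0,4],"yaw":0},{"delta_pos":[-2,0,4],"yaw":0.1},{"delta_pos":[-3.5,1.5,3],"yaw":0.1},{"delta_pos":[-3.5,1.5,0],"yaw":0.1},{"delta_pos":[-3.5,1.5,0],"yaw":0.1},{"delta_pos":[-3.5,1.5,0],"yaw":0.1},{"delta_pos":[-3,2,0],"yaw":0.1},{"delta_pos":[-2,3,0],"yaw":0.1},{"delta_pos":[-1,3.5,0],"yaw":0.1}]';  python3 -m handwheel '[{"delta_pos":[0,3.5,0],"yaw":0.1},{"delta_pos":[0,3.5,0],"yaw":0.1},{"delta_pos":[0,3.5,0],"yaw":0.1},{"delta_pos":[0,3.5,0],"yaw":0.1},{"delta_pos":[0,3.5,0],"yaw":0.1},{"delta_pos":[0,3.5,0],"yaw":0.1},{"delta_pos":[0,0.5,0],"yaw":0.1},{"delta_pos":[0,0,0],"yaw":0.04},{"delta_pos":[0,0,0],"yaw":0},{"delta_pos":[0,0,0],"yaw":0}]'; python3 -m handwheel '[{"delta_pos":[0,0,-3],"yaw":0},{"delta_pos":[0,0,-2],"yaw":0},{"delta_pos":[0,0,0],"yaw":0},{"delta_pos":[0,0,0],"yaw":0}]'
python3 - <<'E'
from h import *
p,W=cloud("wrist"); cv2.imwrite("pics/w7.png",p["color"][:,:,::-1])
[print(b) for b in bars(p,W,("green",),amin=300,zmax=200)]
E
```

```text
clock: 30.2
eef_pos: [420.5, 168.2, 141.8]
tool_rot: [3.141, 0.004, 0.836]
force: [1.5, 0.6, -0.2]
width: 18.1
gripper_force: 59.1
clock: 31.03
eef_pos: [423.8, 384.1, 141.3]
tool_rot: [3.14, 0.002, 1.572]
force: [0.4, -0.3, 0.2]
width: 18.2
gripper_force: 59.1
clock: 31.37
eef_pos: [423.3, 383.4, 90.5]
tool_rot: [-3.141, 0.004, 1.572]
force: [-0.2, -0.2, 0.2]
width: 17.8
gripper_force: 59.1
('green', 424.0, 426.9, np.float64(99.9), 20, 11, np.float64(0.011), [293.0, 208.0], 7396)
('green', 460.1, 413.5, np.float64(27.1), 19, 10, np.float64(1.546), [396.0, 208.0], 724)
('green', 424.1, 373.4, np.float64(101.5), 82, 20, np.float64(1.568), [312.0, 341.0], 13541)
('green', 462.8, 361.5, np.float64(27.0), 20, 10, np.float64(1.536), [396.0, 300.0], 654)
```

View pics/w7.png

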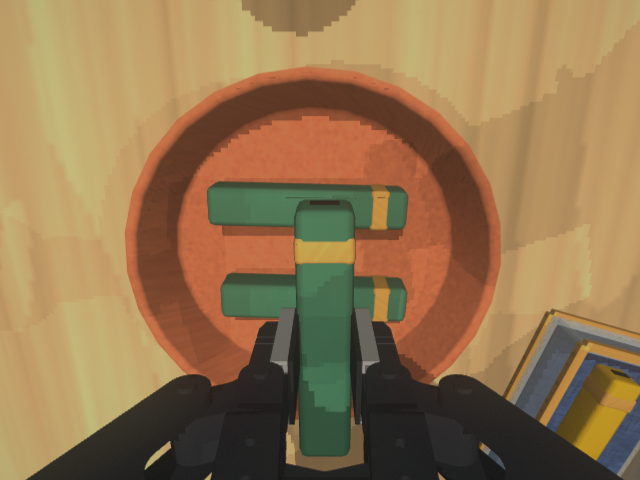

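Two greens lie flat in the dish at (307,205) and (313,298), with the held one crosswise above them. Lower onto the pair.

```bash
python3 -m handwheel '[{"delta_pos":[-0.3,0.4,-3],"yaw":0},{"delta_pos":[0,0,-1.5],"yaw":0},{"delta_pos":[0,0,-0.7],"yaw":0},{"delta_pos":[0,0,0],"yaw":0},{"delta_pos":[0,0,0],"yaw":0},{"delta_pos":[0,0,0],"yaw":0}]'; python3 -m handwheel '[{"delta_pos":[0,0,0],"yaw":0},{"delta_pos":[0,0,0],"yaw":0},{"delta_pos":[0,0,0],"yaw":0},{"delta_pos":[0,0,0],"yaw":0},{"delta_pos":[0,0,2],"yaw":0},{"delta_pos":[0,0,4],"yaw":0},{"delta_pos":[0,0,4],"yaw":0},{"delta_pos":[0,-4,2],"yaw":-0.1},{"delta_pos":[0,-4,0],"yaw":-0.1},{"delta_pos":[1,-4,0],"yaw":-0.1}]' -0.2;  python3 -m handwheel '[{"delta_pos":[1,-4,0],"yaw":-0.12},{"delta_pos":[1,-3.5,0],"yaw":-0.12},{"delta_pos":[1,-2,0],"yaw":-0.12},{"delta_pos":[1,-2,0],"yaw":-0.12},{"delta_pos":[1,-1,0],"yaw":-0.12},{"delta_pos":[0.7,-0.8,0],"yaw":-0.12},{"delta_pos":[0,0,0],"yaw":-0.12},{"delta_pos":[0,0,0],"yaw":-0.12},{"delta_pos":[0,0,0],"yaw":-0.12},{"delta_pos":[0,0,0],"yaw":0}]' 0.1
python3 - <<'E'
from h import *
p,W=cloud("wrist"); s=status.read_state(); print(s["eef_pos"],s["width"],s["tool_rot"])
[print(b) for b in bars(p,W,("red",),amin=300)]
p,W=cloud("top");[print(b) for b in bars(p,W)]
E
```

```text
clock: 31.92
eef_pos: [421.4, 389.2, 40.2]
tool_rot: [3.139, 0.0, 1.573]
force: [-0.1, 0.3, -0.2]
width: 17.8
gripper_force: 59.1
clock: 32.75
eef_pos: [429.3, 271.3, 159.1]
tool_rot: [3.14, -0.0, 1.273]
force: [0.9, -1.0, -0.5]
width: 34.3
gripper_force: 0.0
clock: 33.58
eef_pos: [487.4, 138.3, 157.4]
tool_rot: [3.141, 0.002, 0.191]
force: [0.4, -0.2, -0.0]
width: 47.2
gripper_force: 0.0
[487.39902057 138.36392329 157.41521438] 46.683318766053546 [3.14092985e+00 2.07489885e-03 1.96411996e-01]
('red', 613.6, 96.4, np.float64(21.2), 46, 20, np.float64(0.215), [431.0, 40.0], 2920)
('red', 532.3, 138.1, np.float64(21.1), 19, 10, np.float64(-1.39), [337.0, 163.0], 458)
('red', 479.6, 127.9, np.float64(21.1), 81, 19, np.float64(0.19), [336.0, 238.0], 3044)
('red', 321.6, 141.3, np.float64(20.7), 51, 20, np.float64(-1.392), [286.0, 417.0], 1498)
('red', 630.9, 100.0, np.float64(24.1), 81, 19, np.float64(0.215), [292.0, 221.0], 164)
('green', 423.3, 379.8, np.float64(47.3), 81, 18, np.float64(-1.558), [195.0, 292.0], 373)
('yellow', 590.3, 277.6, np.float64(27.5), 67, 18, np.float64(1.256), [233.0, 232.0], 109)
```

```bash
python3 -m handwheel '[{"delta_pos":[0.2,-0.8,-3],"yaw":0},{"delta_pos":[0,0,-3],"yaw":0},{"delta_pos":[0,0,-2],"yaw":0},{"delta_pos":[0,0,0],"yaw":0},{"delta_pos":[0,0,0],"yaw":0}]';  python3 -m handwheel '[{"delta_pos":[0,0,-3],"yaw":0},{"delta_pos":[0,0,-3],"yaw":0},{"delta_pos":[0,0,-0.9],"yaw":0},{"delta_pos":[0,0,0],"yaw":0},{"delta_pos":[0,0,0],"yaw":0}]'; python3 -m handwheel '[{"delta_pos":[0,0,0],"yaw":0},{"delta_pos":[0,0,0],"yaw":0},{"delta_pos":[0,0,0],"yaw":0},{"delta_pos":[0,0,0],"yaw":0},{"delta_pos":[0,0,0],"yaw":0}]' -1;python3 -m handwheel '[{"delta_pos":[0,0,3],"yaw":0},{"delta_pos":[0,0,4],"yaw":0},{"delta_pos":[0,0,3],"yaw":0},{"delta_pos":[-0.6,-4,0],"yaw":-0.02},{"delta_pos":[-0.6,-4,0],"yaw":-0.02},{"delta_pos":[-0.6,-4,0],"yaw":-0.02},{"delta_pos":[-0.6,-4,0],"yaw":-0.02},{"delta_pos":[-0.6,-4,0],"yaw":-0.02},{"delta_pos":[-0.6,-4,0],"yaw":-0.02},{"delta_pos":[-0.6,-4,0],"yaw":-0.02}]';  python3 -m handwheel '[{"delta_pos":[-0.6,-4,0],"yaw":-0.02},{"delta_pos":[-0.6,-4,0],"yaw":-0.02},{"delta_pos":[-0.6,-4,0],"yaw":-0.02},{"delta_pos":[-0.6,-4,0],"yaw":0},{"delta_pos":[-0.6,-4,0],"yaw":0},{"delta_pos":[-1,-4,0],"yaw":0},{"delta_pos":[-0.6,-2,0],"yaw":0},{"delta_pos":[0,0,0],"yaw":0},{"delta_pos":[0,0,0],"yaw":0},{"delta_pos":[0,0,0],"yaw":0}]'
```

```text
clock: 34.1
eef_pos: [488.8, 130.1, 76.8]
tool_rot: [3.141, 0.004, 0.196]
force: [0.3, -0.2, 0.2]
width: 46.5
gripper_force: 0.0
clock: 34.52
eef_pos: [490.1, 130.5, 9.4]
tool_rot: [3.141, 0.001, 0.194]
force: [-0.4, 0.4, -0.2]
width: 47.2
gripper_force: 0.0
clock: 34.93
eef_pos: [490.6, 130.6, 10.1]
tool_rot: [-3.142, -0.001, 0.194]
force: [0.0, 0.9, 7.0]
width: 18.0
gripper_force: 58.9
clock: 35.77
eef_pos: [447.2, -151.7, 109.4]
tool_rot: [3.141, 0.001, 0.053]
force: [1.4, 0.4, -0.8]
width: 18.3
gripper_force: 59.0
clock: 36.6
eef_pos: [401.9, -408.6, 108.9]
tool_rot: [-3.141, 0.002, -0.005]
force: [-0.5, 1.2, -1.1]
width: 17.8
gripper_force: 59.0
```

```bash
python3 -m handwheel '[{"delta_pos":[0.5,-0.7,-3],"yaw":0},{"delta_pos":[0,0,-3],"yaw":0},{"delta_pos":[0,0,-2],"yaw":0},{"delta_pos":[0,0,-1.2],"yaw":0},{"delta_pos":[0,0,0],"yaw":0},{"delta_pos":[0,0,0],"yaw":0},{"delta_pos":[0,0,0],"yaw":0}]'; python3 -m handwheel '[{"delta_pos":[0,0,0],"yaw":0},{"delta_pos":[0,0,0],"yaw":0},{"delta_pos":[0,0,0],"yaw":0},{"delta_pos":[0,0,1],"yaw":0},{"delta_pos":[0,0,3],"yaw":0},{"delta_pos":[0,0,4],"yaw":0},{"delta_pos":[0,0,4],"yaw":0},{"delta_pos":[0,0,1],"yaw":0},{"delta_pos":[0,4,0],"yaw":0},{"delta_pos":[1,4,0],"yaw":0}]' -0.2;  python3 -m handwheel '[{"delta_pos":[1,4,0],"yaw":0.02},{"delta_pos":[1,4,0],"yaw":0.02},{"delta_pos":[1,4,0],"yaw":0.02},{"delta_pos":[1,4,0],"yaw":0.02},{"delta_pos":[1,4,0],"yaw":0.02},{"delta_pos":[1,4,0],"yaw":0.02},{"delta_pos":[1,4,0],"yaw":0.02},{"delta_pos":[1,4,0],"yaw":0.02},{"delta_pos":[2,4,0],"yaw":0.02},{"delta_pos":[2,4,0],"yaw":0.02}]' 0.1; python3 -m handwheel '[{"delta_pos":[2,3,0],"yaw":0.02},{"delta_pos":[2,1,0],"yaw":0},{"delta_pos":[0,0,0],"yaw":0},{"delta_pos":[0,0,0],"yaw":0}]'
python3 - <<'E'
from h import *
p,W=cloud("wrist"); s=status.read_state(); print(s["eef_pos"],s["width"],s["tool_rot"])
[print(b) for b in bars(p,W,("red",),amin=300)]
p,W=cloud("top");[print(b) for b in bars(p,W)]
E
```

```text
clock: 37.18
eef_pos: [407.5, -416.7, 17.6]
tool_rot: [3.14, 0.001, -0.005]
force: [0.2, 0.5, -0.8]
width: 18.4
gripper_force: 62.0
clock: 38.02
eef_pos: [414.6, -339.3, 148.3]
tool_rot: [3.138, 0.001, -0.014]
force: [0.3, 2.6, -1.0]
width: 34.1
gripper_force: 0.0
clock: 38.85
eef_pos: [533.8, 59.8, 147.2]
tool_rot: [3.141, 0.002, 0.195]
force: [1.6, -0.6, -0.2]
width: 47.1
gripper_force: 0.0
clock: 39.18
eef_pos: [574.1, 98.5, 146.6]
tool_rot: [3.141, 0.002, 0.215]
force: [-0.7, -0.8, -0.4]
width: 47.4
gripper_force: 0.0
[573.13766229  97.11301664 146.4165877 ] 46.72882754089361 [3.1406134  0.00318076 0.21354527]
('red', 682.9, 111.1, np.float64(21.1), 19, 9, np.float64(-1.361), [343.0, 52.0], 552)
('red', 631.0, 99.5, np.float64(21.2), 81, 19, np.float64(0.217), [342.0, 142.0], 4145)
('red', 395.7, -414.9, np.float64(27.7), 78, 20, np.float64(-0.019), [462.0, 300.0], 187)
('green', 423.2, 380.1, np.float64(47.3), 82, 18, np.float64(-1.56), [195.0, 292.0], 375)
('yellow', 586.0, 263.9, np.float64(27.9), 96, 18, np.float64(1.263), [239.0, 234.0], 190)
```

```bash
python3 -m handwheel '[{"delta_pos":[3.5,0.2,-2],"yaw":0},{"delta_pos":[3.2,0.2,-2],"yaw":0},{"delta_pos":[0,0,-3],"yaw":0},{"delta_pos":[0,0,0],"yaw":0},{"delta_pos":[0,0,0],"yaw":0}]';  python3 -m handwheel '[{"delta_pos":[0,0,-3],"yaw":0},{"delta_pos":[0,0,-3],"yaw":0},{"delta_pos":[0,0,-0.8],"yaw":0},{"delta_pos":[0,0,0],"yaw":0},{"delta_pos":[0,0,0],"yaw":0}]'; python3 -m handwheel '[{"delta_pos":[0,0,0],"yaw":0},{"delta_pos":[0,0,0],"yaw":0},{"delta_pos":[0,0,0],"yaw":0},{"delta_pos":[0,0,0],"yaw":0},{"delta_pos":[0,0,0],"yaw":0}]' -1; python3 -m handwheel '[{"delta_pos":[0,0,3],"yaw":0},{"delta_pos":[0,0,4],"yaw":0},{"delta_pos":[-2,-1,4],"yaw":0},{"delta_pos":[-3,-2.5,3],"yaw":0},{"delta_pos":[-3,-2.5,0],"yaw":0},{"delta_pos":[-2.5,-3,0],"yaw":0},{"delta_pos":[-2,-3,0],"yaw":-0.02},{"delta_pos":[-1,-4,0],"yaw":-0.02},{"delta_pos":[-1,-4,0],"yaw":-0.02},{"delta_pos":[-1,-4,0],"yaw":-0.02}]';  python3 -m handwheel '[{"delta_pos":[-1,-4,0],"yaw":-0.02},{"delta_pos":[-1,-4,0],"yaw":-0.02},{"delta_pos":[-1,-4,0],"yaw":-0.02},{"delta_pos":[-1,-4,0],"yaw":-0.02},{"delta_pos":[-1,-4,0],"yaw":-0.02},{"delta_pos":[-1,-4,0],"yaw":-0.02},{"delta_pos":[-1,-2,0],"yaw":-0.02},{"delta_pos":[0,0,0],"yaw":0},{"delta_pos":[0,0,0],"yaw":0},{"delta_pos":[0,0,0],"yaw":0}]'
```

```text
clock: 39.7
eef_pos: [638.2, 99.9, 74.9]
tool_rot: [3.141, 0.008, 0.212]
force: [-0.4, 0.7, 0.2]
width: 46.6
gripper_force: 0.0
clock: 40.12
eef_pos: [641.1, 101.6, 10.0]
tool_rot: [3.141, 0.001, 0.214]
force: [0.1, -0.0, -0.3]
width: 47.0
gripper_force: 0.0
clock: 40.53
eef_pos: [642.2, 101.9, 10.7]
tool_rot: [3.141, -0.001, 0.214]
force: [-1.0, -0.6, 6.8]
width: 18.2
gripper_force: 59.8
clock: 41.37
eef_pos: [491.9, -135.0, 141.5]
tool_rot: [3.14, -0.0, 0.134]
force: [0.2, 0.3, -0.9]
width: 18.0
gripper_force: 59.0
clock: 42.2
eef_pos: [422.8, -392.6, 140.7]
tool_rot: [-3.142, 0.001, -0.005]
force: [-0.3, -0.1, 0.3]
width: 18.0
gripper_force: 59.0
```

```bash
python3 -m handwheel '[{"delta_pos":[-1.7,2.7,0],"yaw":0},{"delta_pos":[0,0,-4],"yaw":0},{"delta_pos":[0,0,-4],"yaw":0},{"delta_pos":[0,0,-2.5],"yaw":0},{"delta_pos":[0,0,-1.7],"yaw":0},{"delta_pos":[0,0,0],"yaw":0},{"delta_pos":[0,0,0],"yaw":0},{"delta_pos":[0,0,0],"yaw":0}]'; python3 -m handwheel '[{"delta_pos":[0,0,0],"yaw":0},{"delta_pos":[0,0,0],"yaw":0},{"delta_pos":[0,0,0],"yaw":0},{"delta_pos":[0,0,1],"yaw":0},{"delta_pos":[0,0,3],"yaw":0},{"delta_pos":[0,0,4],"yaw":0},{"delta_pos":[0,0,4],"yaw":0},{"delta_pos":[0,0,4],"yaw":0},{"delta_pos":[0,4,0],"yaw":0},{"delta_pos":[0,4,0],"yaw":0}]' -0.2;  python3 -m handwheel '[{"delta_pos":[0,4,0],"yaw":0},{"delta_pos":[0,4,0],"yaw":0},{"delta_pos":[0,4,0],"yaw":0},{"delta_pos":[0,4,0],"yaw":0},{"delta_pos":[0,4,0],"yaw":0},{"delta_pos":[0,4,0],"yaw":0},{"delta_pos":[0,0,0],"yaw":0},{"delta_pos":[0,0,0],"yaw":0},{"delta_pos":[0,0,0],"yaw":0}]'
python3 - <<'E'
from h import *
p,W=cloud("top");[print(b) for b in bars(p,W)]
X,Y,Z=W[...,0],W[...,1],W[...,2]; q=W[(X>590)&(X<640)&(Y>-245)&(Y<-195)&(Z>40)]; print("arm z",np.median(q[:,2]))
q=W[(X>640)&(X<700)&(Y>-245)&(Y<-180)&(Z>110)]; print("pad",np.median(q,0))
cv2.imwrite("pics/end.png",p["color"][100:400,70:590,::-1])
E
```

```text
clock: 42.87
eef_pos: [406.5, -366.0, 19.3]
tool_rot: [3.141, 0.001, -0.004]
force: [-0.2, -1.1, 0.1]
width: 17.9
gripper_force: 62.2
clock: 43.7
eef_pos: [406.6, -289.0, 181.8]
tool_rot: [3.136, -0.005, -0.012]
force: [1.1, 1.5, -0.5]
width: 34.1
gripper_force: 0.0
clock: 44.45
eef_pos: [405.3, -46.9, 178.7]
tool_rot: [3.141, 0.001, -0.006]
force: [-0.1, -0.2, 0.0]
width: 34.0
gripper_force: 0.0
('red', 395.0, -364.8, np.float64(26.6), 79, 19, np.float64(-0.049), [445.0, 301.0], 178)
('red', 395.6, -415.0, np.float64(27.2), 78, 21, np.float64(0.006), [462.0, 300.0], 188)
('green', 423.1, 379.5, np.float64(47.1), 82, 18, np.float64(-1.564), [195.0, 292.0], 379)
('yellow', 586.0, 264.2, np.float64(27.1), 97, 19, np.float64(1.262), [239.0, 234.0], 191)
arm z 67.74344561837324
pad [ 665.52584613 -207.95396246  130.38910718]
```

View pics/end.png

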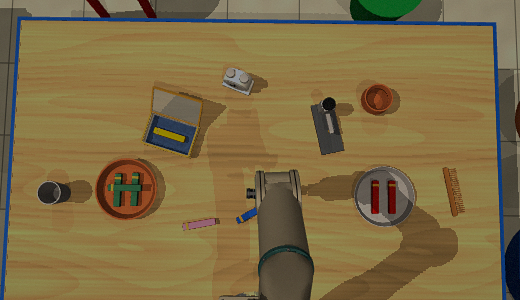

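The final view shows two reds in the plate at (384,197), three greens in the dish at (127,188) and yellow in the box at (170,133). The gauge is up, the bystanders are in place, and no loose red or green is left. Handing in.

```bash
python3 -c "
from cell import ctrl; print(ctrl.finish_job())"
```

```text
the job is handed in; nothing more can be done
None
```

I gauged the yellow sample and put it in the bangle box, sorted the two reds into the steel plate and the three greens into the terracotta dish (a third red wasn't there), and handed the job in; it returned no verdict.

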